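# Clamp a stone fragment for examination with the sunken adjusting knob

### The arm

A 7-joint arm with a two-finger parallel gripper is mounted at the origin on the work surface. World frame = base frame: x ahead of the robot, y to its left, z up, the work surface at z = 0. Lengths are in mm, angles in rad, forces in N, time in s.
With the tool pointing down it reaches from about 400 to 875 mm from the base axis. Payload 4.4 kg.
Tool frame: the origin (TCP) lies midway between the tips of the shut fingers; the grasp point (between the pads) lies 19 mm behind it; x points along the fingers, y is the direction in which the jaws open and shut, and the axes are right-handed (so a half turn about x gives the same grasp; the last joint's range is limited). The gripper opens to 85 mm and grips with 20 to 120 N. Pads are 22 mm wide; open, the fingers measure 114 mm over their backs; the gripper's body (76 mm by 85 mm) begins 54 mm behind the grasp point. The pads swing forward as they close: fully open they stand 13 mm farther back than shut.
Start: joints at [1.236, 0.628, 0.038, 1.517, -0.027, 0.996, -0.02], TCP at [172.651, -626.665, 231.313] pointing down, gripper open.
Joint ranges: [-3.06, 3.06], [-0.37, 2.12], [-1.25, 1.32], [0.18, 2.47], [-1.1, 4.24], [0.23, 1.98], [-2.94, 2.94]. Speed limits (rad/s): [2.57, 2.57, 3.14, 3.14, 3.14, 3.14, 3.14].

### API

Orientations are given as [roll, pitch, yaw] about the fixed x, y, z axes, in that order (R = Rz(yaw) Ry(pitch) Rx(roll)).
In Python, from cell import ctrl gives the robot as it stands.
- The arm moves only by the tool arm_command, never from a script. Its argument "series" is a list of rows, each a list of 7 numbers: the opening, from 0 (shut) to 1 (fully open), then the shift along the world's x, y, z in cm, then the turn, a rotation vector about the world's x, y, z in degrees. In form: [[claw, x, y, z, rx, ry, rz], ...]. A call has 1 to 20 rows; each row shifts and turns the commanded pose from where the row before left it; what a row does not reach is not made up. A row lasts 1/12 s, in which the tool goes at most 41.7 mm and 7.16 degrees, less where a joint would pass 70% of its speed; a pose out of reach is approached as far as the arm can. A call with a gripper value outside its range is refused whole. The fingers move at their own pace and stop on an object; the grip force is fixed at half the most. Time passes only in rows, so rows that do not move let the fingers close. It gives the time, the measured TCP pose, the force and the opening at its end, in the units of the state.
- ctrl.read_state(): the state, without advancing time (a new reading comes with each control period).
- ctrl.get_image(name): name is "side" or "top" or "wrist"; returns the picture (480x640x3 uint8, blue, green, red); there is no depth.
- ctrl.calibration(name): a dict with "fovy" (degrees; the focal length in pixels is half the picture's height over the tangent of half this angle, whatever the lens; pixels are square), "cx", "cy" (the principal point, pixels), "k1" (the pictures are not rectified: a ray, as slopes to the right and down, at radius r is drawn at 1 + k1 r^2 times it, then the intrinsics apply), "cam_to_world" (4x4, takes a point from camera to world coordinates); the wrist camera has in their place "T_tool_cam" (4x4, takes a point from camera to tool coordinates, whose origin is the TCP and whose axes are the tool frame's). Camera axes: x right, y up, looking along -z (the intrinsics and any distortion apply to the point x, -y, -z); pixel columns grow to the right and rows downward; lengths in mm; the calibration is good to about 2 mm. A picture is of the moment at which its call begins: read the wrist's pose just before it. calibration takes no time and is no camera call.
- ctrl.finish_job(): hands the job in, once; it reports no verdict.
Trained networks look in the newest picture that a camera, given by its name, has taken for a name from the list of things; names that differ only in an ending like _2 or _b are one class to them, and where a whole thing is asked for, a point or a joint stands for the part that bears it (a point fixed in the world has none). Each returns a list of dicts, best first, with "conf" (0 to 1); they miss things now and then, are a little off and sometimes report something else, mostly with a low value. They report only what shows in the picture. A call takes as long as a camera call. They do not tell look-alikes from the thing itself.
- ctrl.spot_in(label, camera): "centre" ([x, y, z] in mm, in world coordinates, good to about 4 mm: the middle of the surface that is visible of it).
The state is a dict: "clock": time; "qpos": joint angles; "qd": joint speeds; "tau": joint torques, N m; "eef_pos": TCP position; "tool_rot": TCP orientation; "force": force on the tool from outside, world axes, zero at the start; "torque": the same for the moment, N m; "width": finger opening in mm.
Only numpy, scipy, OpenCV 4.12 (cv2) and the standard library are available. Lean on these libraries where they do the work, as an engineer would, in place of code of your own. Each camera call takes 0.05 s, during which the arm holds its last target.

### The job

Stand the sawn stone fragment on the bed of the clamp stage, centred between the sprung pad and the fence with its longer side running from pad to fence, and let go of it. Then close the clamp by turning only the small knob sunk in its well, clockwise, until the pad holds the fragment snugly against the fence: a gentle hold of about 9 N, stopping as soon as you feel the pad's spring load come on, never squeezing hard. Let go of the knob, and leave the other things on the table where they are.

Things in the scene. Friction and masses are not known exactly. Their poses are not given: they have to be found in the camera images.
- stone_center (a point): Middle of the sawn stone fragment, 17 mm above its underside. Sand-coloured block 46 mm long (its x), 36 mm wide (its y), flat sawn sides 34 mm high, and a low broken crown to about 42 mm. About 0.15 kg, upright on the table at the start. Grasp it across its 36 mm width: the ends stay free for pad and fence.
- bed (a point): Centre of the clamp bed, on its upper face, 15 mm above the table. x: clamping direction, from pad to fence; y: from the knob's housing to the bed; z up. The fence is a steel block 22 mm high, 60 mm wide; its face stands at x = +32 mm, give or take 4 mm: set anew each run and not measured. Pad face at x = -28 mm at knob 0. Put the fragment's centre near x = +1 mm, y = 0.
- knob_grip (a point): Middle of the black bar knob, on its turning axis, 31 mm above the table, 150 mm from bed towards -y; axes as there, not turning with the knob. The bar is 32 mm long, 12 mm wide, from 18 to 44 mm above the table, in a round well 76 mm across, floor 16 mm and rim 50 mm above the table. Grip it across its 12 mm width, fingers inside the well.
- knob (a joint): Knob angle, rad, 0 to 1.9, growing clockwise from above, which closes the clamp; starts at 0 to 0.15. At q the bar's length is turned q clockwise from x of knob_grip. It turns against about 0.24 N m of friction and stays put. Once the fragment meets the fence (between 0.7 and 1.3 rad) the torque grows by 0.014 N m for each newton of hold, about 0.9 N m per rad.
- jaw: Steel jaw block, 44 mm wide, 25 mm high, moved along x of the bed by the knob, 14 mm per rad. Origin under its centre; it carries a rubber pad 42 mm wide and 24 mm high, whose face is 24 mm ahead (+x), on a spring of 5 N per mm with 8 mm of travel. Only the knob may move it: do not push jaw or pad.
- stage: The clamp stage, fixed to the table; place and yaw differ each run. Origin on the table between its two halves; axes as bed. At y = -75 mm a grey housing 104 mm square and 50 mm high with the round well (34 mm deep); at y = +75 mm the aluminium bed, 150 by 130 mm, 15 mm thick.
- stone: The same fragment; origin at the centre of its underside, x along its 46 mm length.
- jug: Clay-coloured mug-shaped jug, 80 mm across, 130 mm tall, left of the stage; bystander, origin under it.
- blower: Orange rubber-bulb blower, 60 mm across, 95 mm tall, far middle; bystander, origin under it.
- brush: Flat brush with wooden handle, 190 mm long, beyond the fragment; bystander, origin under it.
- spatula: Spatula with wooden handle, 180 mm long, near left; bystander, origin under it.
- jar: Small glass jar with white lid, 44 mm across, 60 mm tall, near the robot; bystander, origin under it.
- rubble: Rounded rough stone lump, 60 mm across, 34 mm tall, near right; bystander, origin under it.
There are look-alikes about, which are no part of the job. What is shaped like the stone but blue or purple is not meant.

How it is judged (in metres and radians):
On the way, in this order (a step that is already met when the one before it is completed fails the run):
1. the fragment stands on the bed between pad and fence, released and not yet clamped (x of stone_center in the frame of bed between -0.022 and 0.022 m and y of stone_center in the frame of bed between -0.015 and 0.015 m and z of stone_center in the frame of bed between 0.013 and 0.021 m and angle between the x axis of stone_center and the x axis of bed, either way round below 0.2 rad and angle between stone_center's own z axis and vertical below 0.12 rad and contact force between the fingers and stone below 0.1 N and contact force between jaw and stone below 2 N), for 0.2 s.
2. the pad, driven by the knob, bears on the fragment (x of stone_center in the frame of bed between -0.022 and 0.022 m and y of stone_center in the frame of bed between -0.015 and 0.015 m and z of stone_center in the frame of bed between 0.013 and 0.021 m and angle between the x axis of stone_center and the x axis of bed, either way round below 0.2 rad and angle between stone_center's own z axis and vertical below 0.12 rad and contact force between jaw and stone above 3 N), for 0.2 s.
At the end, for the whole second after the job is handed in: The fragment stands upright on the bed (within 22 mm of its centre along the clamping direction and 15 mm across it, turned less than 0.2 rad), at rest, held between pad and fence with 3 to 16 N (all of step 2 and contact force between jaw and stone below 16 N and linear speed of stone below 0.01 m/s); the robot touches nothing.
It fails at once if the pad squeezes the fragment with more than 22 N (contact force between jaw and stone above 22 N).
It fails at once if the robot pushes the jaw or pad itself with more than 5 N (contact force between any of the fingers, the arm and jaw above 5 N).
It fails at once if another thing on the table is moved by more than 30 mm (distance of any of jug, blower, brush, spatula, jar, rubble from where it was at the start of the episode above 0.03 m).
It also fails if it takes over 64 s, if anything falls off the work surface, if the arm or the gripper's body presses on something with over 40 N, if the wrist force passes 120 N, or if a joint passes its speed limit or range.

## Working session

There is one attempt and no reset: what is moved stays moved. The work goes in short steps, Python scripts to look and compute and a tool call to move; the robot and the scene stay as the last step left them, time stands still between calls to the robot, and variables do not carry over. Pictures are saved under pics/ and viewed, and the job is handed in when it is done.

Besides the shell and the picture viewer there is one more tool, called as name(argument=value, ...), one argument or row to a line, values as JSON. arm_command: Moves the arm, as the interface text tells. Its arguments: {"type":"object","properties":{"series":{"type":"array"}},"required":["series"]}

```bash
mkdir -p pics; ls; python3 - <<'E'
from cell import ctrl
import cv2
for n in ("top","side","wrist"):
    cv2.imwrite(f"pics/{n}0.png",ctrl.get_image(n))
    c=ctrl.calibration(n); print(n,c)
for cam in ("top","side"):
  for l in ("stone","stage","bed","knob","jaw","jug","jar","rubble","blower","brush","spatula"):
    print(cam,l,[(r['conf'],[round(v) for v in r['centre']]) for r in ctrl.spot_in(l,cam)])
print(ctrl.read_state())
E
```

```text
pics
top {'fovy': 48.36327051948575, 'cx': 317.44231219977587, 'cy': 232.6868086834621, 'k1': -0.02287223869430612, 'cam_to_world': array([[ 2.18931417e-02,  9.89673486e-01, -1.41658327e-01,
         4.00438308e+02],
       [-9.99758961e-01,  2.14388653e-02, -4.73242904e-03,
         2.62493522e+00],
       [-1.64656576e-03,  1.41727789e-01,  9.89904300e-01,
         1.31757235e+03],
       [ 0.00000000e+00,  0.00000000e+00,  0.00000000e+00,
         1.00000000e+00]])}
side {'fovy': 53.46579775178735, 'cx': 313.31869117940573, 'cy': 237.40658152039643, 'k1': 0.0009848854611711358, 'cam_to_world': array([[ 9.92970058e-01,  6.73694608e-02, -9.73232773e-02,
         4.43412418e+02],
       [-1.17265370e-01,  6.71764774e-01, -7.31423900e-01,
        -8.75327618e+02],
       [ 1.61027157e-02,  7.37694682e-01,  6.74942412e-01,
         8.28369166e+02],
       [ 0.00000000e+00,  0.00000000e+00,  0.00000000e+00,
         1.00000000e+00]])}
wrist {'fovy': 59.31336619863097, 'cx': 319.52788210897194, 'cy': 238.46635380265647, 'k1': -0.01845166777182689, 'T_tool_cam': array([[ 2.89709976e-04,  
[... 1342 characters left out ...]
 [391, -122, 44])]
{'clock': 1.25, 'qpos': array([ 1.23621977,  0.6283845 ,  0.03849765,  1.51736579, -0.02702675,
        0.99630452, -0.02000706]), 'qd': array([ 1.17989470e-03,  4.61004225e-05, -9.95001045e-04, -9.98296643e-04,
        1.51549810e-03,  9.09799062e-04, -6.37072481e-04]), 'tau': array([ 6.56680586e-04, -5.63290000e+01,  1.22613732e+00, -1.93788582e+01,
        1.09466354e-02,  1.50740540e-03, -2.15362388e-05]), 'eef_pos': array([ 172.65354652, -626.68421626,  231.33439513]), 'tool_rot': array([ 2.42182951,  1.57071323, -0.45103052]), 'force': array([-0.41931562, -0.01046163,  0.25944645]), 'torque': array([ 0.00213741, -0.00183112, -0.04247953]), 'width': 85.40700766798922}
```

View pics/top0.png

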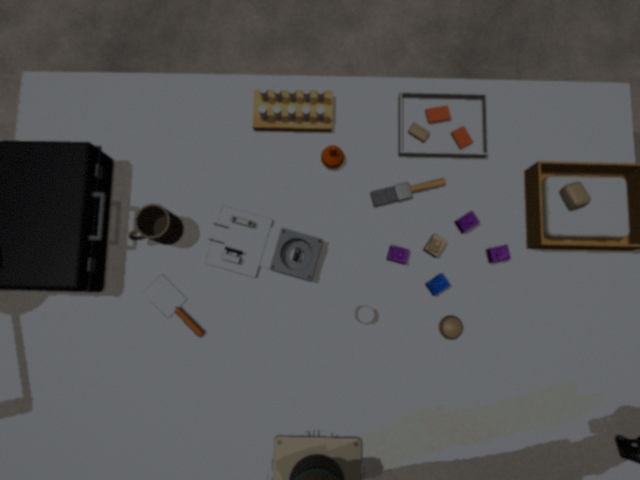

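View pics/side0.png

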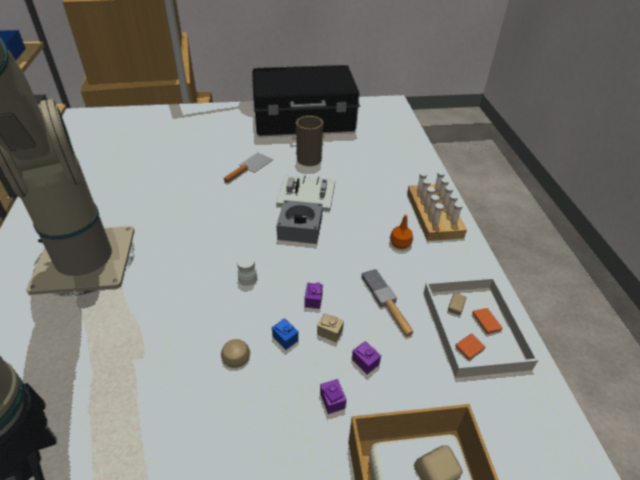

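Candidates in the top view are sand-coloured at (435,245), purple at (398,254), (467,222) and (498,254), and blue at (438,284). There are also flat sand pieces in the tray (418,131) and a lump in the box (574,196). The free-standing sand block at (435,245) fits the description. I'll confirm it in a crop.

```bash
cat > h.py <<'E'
import numpy as np, cv2
from scipy.spatial.transform import Rotation as R
from cell import ctrl
def K(c):
    f=240/np.tan(np.radians(c['fovy'])/2)
    return f,c['cx'],c['cy'],c['k1']
def pose(cam,st=None):
    c=ctrl.calibration(cam)
    if cam!='wrist': return c,c['cam_to_world']
    st=st or ctrl.read_state()
    T=np.eye(4);T[:3,:3]=R.from_euler('xyz',st['tool_rot']).as_matrix();T[:3,3]=st['eef_pos']
    return c,T@c['T_tool_cam']
def proj(P,c,T):
    P=np.atleast_2d(P); q=(P-T[:3,3])@T[:3,:3]
    s=np.c_[q[:,0]/-q[:,2],-q[:,1]/-q[:,2]]
    f,cx,cy,k=K(c); s=s*(1+k*(s**2).sum(1,keepdims=True))
    return s*f+[cx,cy]
def ray(px,z,c,T):
    f,cx,cy,k=K(c); d=(np.atleast_2d(px)-[cx,cy])/f; s=d.copy()
    for _ in range(20): s=d/(1+k*(s**2).sum(1,keepdims=True))
    v=np.c_[s[:,0],-s[:,1],-np.ones(len(s))]@T[:3,:3].T
    return T[:3,3]+v*((z-T[2,3])/v[:,2])[:,None]
E
python3 - <<'E'
from h import *
im=cv2.imread('pics/top0.png')
a=cv2.resize(im[190:300,380:520],None,fx=4,fy=4,interpolation=cv2.INTER_CUBIC)
b=cv2.resize(im[195:290,195:335],None,fx=4,fy=4,interpolation=cv2.INTER_CUBIC)
o=np.vstack([a,b]); o=np.clip(o*1.8,0,255).astype('uint8'); o=cv2.resize(o,None,fx=.7,fy=.7);cv2.imwrite('pics/crop0.png',o); print(o.shape)
E
```

```text
(574, 392, 3)
```

View pics/crop0.png

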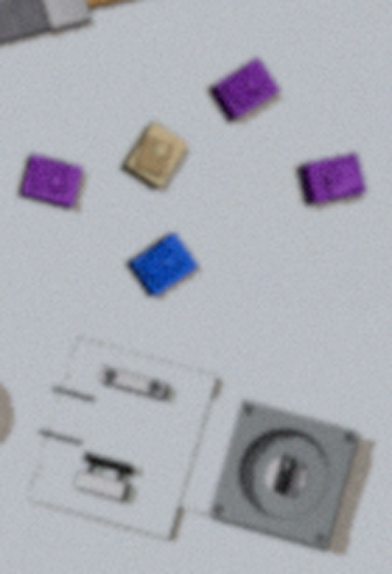

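```bash
python3 - <<'E'
from h import *
c,T=pose('top'); print(ray([[435,245],[398,254]],38,c,T))
print(ray([[313,232],[328,240],[240,240]],[50],c,T))
c,T=pose('side'); print(ray([[330,325]],38,c,T))
s=ctrl.read_state(); print(R.from_euler('xyz',s['tool_rot']).as_matrix().round(3))
E
```

```text
[[ 559.69172376 -275.43559683   38.        ]
 [ 535.96738254 -186.12471401   38.        ]]
[[583.26338941  19.36363374  50.        ]
 [564.71825413 -16.9399401   50.        ]
 [560.1451174  193.5605112   50.        ]]
[[ 560.21407415 -286.11167419   38.        ]]
[[ 0.     0.266 -0.964]
 [-0.    -0.964 -0.266]
 [-1.     0.    -0.   ]]
```

arm_command(
  series=[
    [1, 2.8, 2.5, 0, 0, 0, 0],
    [1, 2.8, 2.5, 0, 0, 0, 0],
    [1, 2.8, 2.5, 0, 0, 0, 0],
    [1, 2.8, 2.5, 0, 0, 0, 0],
    [1, 2.8, 2.5, 0, 0, 0, 0],
    [1, 2.8, 2.5, 0, 0, 0, 0],
    [1, 2.8, 2.5, 0, 0, 0, 0],
    [1, 2.8, 2.5, 0, 0, 0, 0],
    [1, 2.8, 2.5, 0, 0, 0, 0],
    [1, 2.8, 2.5, 0, 0, 0, 0],
    [1, 2.8, 2.5, 0, 0, 0, 0],
    [1, 2.8, 2.5, 0, 0, 0, 0],
    [1, 2.8, 2.5, 0, 0, 0, 0],
    [1, 2.2, 2.2, 0, 0, 0, 0],
    [1, 0, 0, 0, 0, 0, 0],
  ],
)

```text
clock: 2.5
eef_pos: [565.0, -271.2, 231.1]
tool_rot: [-2.589, 1.564, 0.832]
force: [0.5, 1.2, 0.6]
width: 85.2
```

```bash
python3 - <<'E'
from h import *
s=ctrl.read_state(); print(s['clock'],s['eef_pos'],s['tool_rot'])
im=ctrl.get_image('wrist'); cv2.imwrite('pics/w1.png',im)
print([(r['conf'],r['centre']) for r in ctrl.spot_in('stone','wrist')])
E
```

```text
2.5 [ 564.96720703 -271.21664584  231.14803072] [-2.58947866  1.56390703  0.83189351]
[(0.89, [563.8, -276.0, 35.5]), (0.8, [471.8, -277.7, 32.2]), (0.74, [551.4, -425.5, 32.8]), (0.71, [621.4, -353.7, 33.2])]
```

View pics/w1.png

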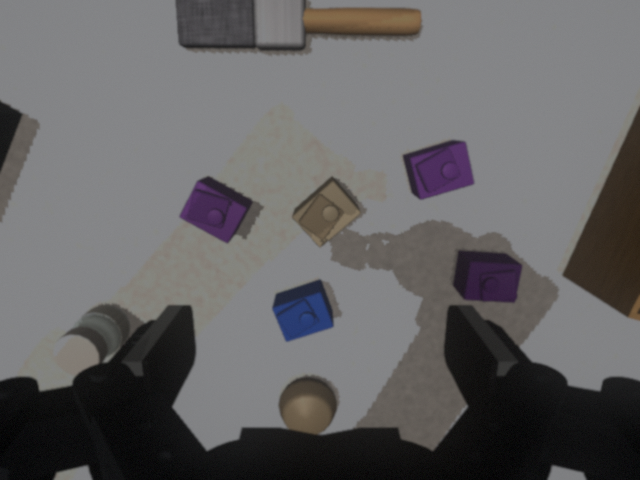

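```bash
python3 - <<'E'
from h import *
im=cv2.imread('pics/w1.png'); c=im[160:265,275:385]
hsv=cv2.cvtColor(c,cv2.COLOR_BGR2HSV); print(hsv[51,52],hsv[5,5],hsv[10,95],hsv[80,70])
m=(hsv[...,1]>75).astype('uint8')*255
o=np.hstack([np.clip(c*1.8,0,255).astype('uint8'),cv2.cvtColor(m,cv2.COLOR_GRAY2BGR)])
cv2.imwrite('pics/c1.png',cv2.resize(o,None,fx=3.6,fy=3.6,interpolation=cv2.INTER_CUBIC))
E
```

```text
[ 18  66 123] [ 23  17 133] [ 26  13 133] [ 15  25 101]
```

View pics/c1.png

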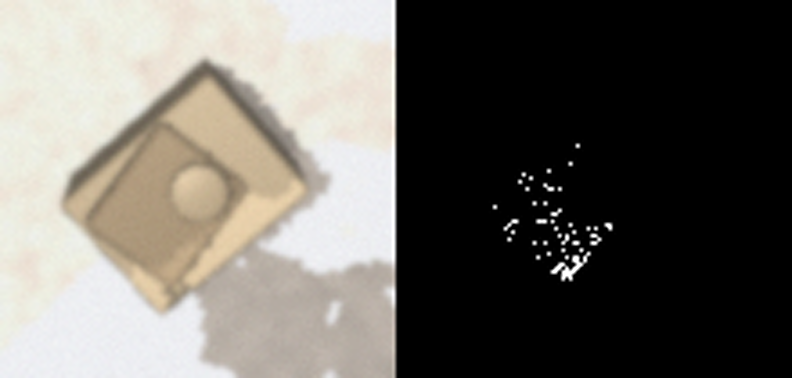

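```bash
python3 - <<'E'
from h import *
from scipy.optimize import least_squares
s=ctrl.read_state();c,T=pose('wrist',s)
px=np.array([[207,78],[68,207],[165,312],[305,187]])/3.6+[275,160]
P=ray(px,34,c,T); print(P.round(1), np.linalg.norm(P-np.roll(P,-1,0),axis=1).round(1), P.mean(0))
# corners order; long edge?
cor=np.array([[23,18],[-23,18],[-23,-18],[23,-18]])
for off in range(2):
  cc=np.roll(cor,off,0)
  def f(p):
    ct,st=np.cos(p[2]),np.sin(p[2]); Q=cc@np.array([[ct,st],[-st,ct]])+p[:2]
    return (proj(np.c_[Q,np.full(4,34)],c,T)-px).ravel()
  for g in np.arange(0,6.3,.8):
    r=least_squares(f,[P[:,0].mean(),P[:,1].mean(),g])
    if r.cost<60: print(off,r.x.round(3),r.cost)
t=proj([P.mean(0)],c,T);print(t)
E
```

```text
[[ 582.7 -283.2   34. ]
 [ 545.7 -260.8   34. ]
 [ 527.6 -288.9   34. ]
 [ 564.8 -311.6   34. ]] [43.2 33.5 43.6 33.6] [ 555.21704687 -286.14167834   34.        ]
0 [ 5.55129e+02 -2.86159e+02 -5.54000e-01] 9.412993062743084
0 [ 5.55129e+02 -2.86159e+02 -5.54000e-01] 9.412993062741238
0 [ 5.55129e+02 -2.86159e+02 -5.54000e-01] 9.412993062741547
0 [ 5.55129e+02 -2.86159e+02 -5.54000e-01] 9.412993062813332
0 [ 555.129 -286.159    5.729] 9.412993062911077
0 [ 555.129 -286.159    5.729] 9.41299306276513
0 [ 555.129 -286.159    5.729] 9.412993062795119
0 [ 555.129 -286.159    5.729] 9.412993062765771
[[326.64554942 214.78707151]]
```

```bash
cat >> h.py <<'E'
from scipy.optimize import least_squares
def fitbox(px,c,T,z=34,cor=np.array([[23,18],[-23,18],[-23,-18],[23,-18]])):
  px=np.asarray(px,float);P=ray(px,z,c,T); best=None
  print('edges',np.linalg.norm(P-np.roll(P,-1,0),axis=1).round(1),'mean',P.mean(0).round(1))
  for off in range(4):
    cc=np.roll(cor,off,0)
    def f(p):
      ct,st=np.cos(p[2]),np.sin(p[2]); Q=cc@np.array([[ct,st],[-st,ct]])+p[:2]
      return (proj(np.c_[Q,np.full(4,z)],c,T)-px).ravel()
    for g in np.arange(0,6.3,.8):
      r=least_squares(f,[P[:,0].mean(),P[:,1].mean(),g])
      if best is None or r.cost<best.cost: best=r
  return best.x,best.cost
E
python3 - <<'E'
from h import *
s=ctrl.read_state();print(s['clock'],s['eef_pos'],s['tool_rot'])
c,T=pose('wrist',dict(eef_pos=[564.967,-271.217,231.148],tool_rot=[-2.58947866,1.56390703,0.83189351]))
px=np.array([[207,78],[68,207],[165,312],[305,187]])/3.6+[275,160]
print(fitbox(px,c,T))
R0=R.from_euler('xyz',s['tool_rot']).as_matrix();print(R0.round(3))
E
```

```text
2.6 [ 559.74711937 -277.86019772  231.05435078] [-1.8554908   1.57033761  1.55863449]
edges [43.3 33.5 43.6 33.6] mean [ 561.4 -278.6   34. ]
(array([ 5.61320394e+02, -2.78633914e+02, -5.46338637e-01]), np.float64(9.520981301790815))
[[ 0.     0.269 -0.963]
 [ 0.    -0.963 -0.269]
 [-1.    -0.    -0.   ]]
```

arm_command(
  series=[
    [1, 0.2, -0.1, -1.6, 0, 0, -6.7],
    [1, 0, 0, -1.6, 0, 0, -6.7],
    [1, 0, 0, -1.6, 0, 0, -6.7],
    [1, 0, 0, -1.6, 0, 0, -6.7],
    [1, 0, 0, -1.6, 0, 0, -6.7],
    [1, 0, 0, -1.6, 0, 0, -6.7],
    [1, 0, 0, -1.5, 0, 0, -6.7],
    [1, 0, 0, 0, 0, 0, 0],
    [1, 0, 0, 0, 0, 0, 0],
  ],
)

```text
clock: 3.35
eef_pos: [559.3, -281.7, 119.9]
tool_rot: [0.693, 1.569, -2.997]
force: [-0.0, 0.1, -0.0]
width: 85.3
```

```bash
python3 - <<'E'
from h import *
s=ctrl.read_state(); print(s['clock'],list(s['eef_pos']),list(s['tool_rot']),s['qpos'].round(2))
im=ctrl.get_image('wrist'); cv2.imwrite('pics/w2.png',im)
import pickle;pickle.dump(s,open('s2.pkl','wb'))
cv2.imwrite('pics/w2b.png',np.clip(im*1.6,0,255).astype('uint8'))
E
```

```text
3.35 [np.float64(559.2751624716384), np.float64(-281.7364328396243), np.float64(119.94597176277263)] [np.float64(0.6933277480331232), np.float64(1.5686551237208923), np.float64(-2.996676815213015)] [ 0.28  0.74  0.23  1.69 -0.23  0.74 -1.49]
```

View pics/w2b.png

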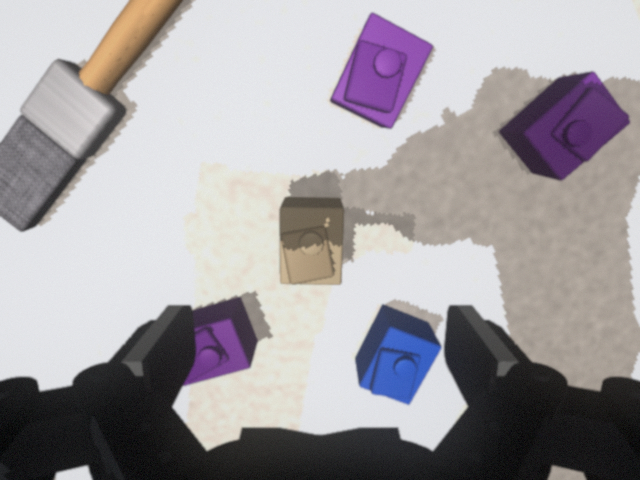

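```bash
python3 - <<'E'
from h import *
im=cv2.imread('pics/w2b.png')[185:300,260:360]
cv2.imwrite('pics/c2.png',cv2.resize(im,None,fx=5,fy=5,interpolation=cv2.INTER_CUBIC))
E
```

```text
(no output)
```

View pics/c2.png

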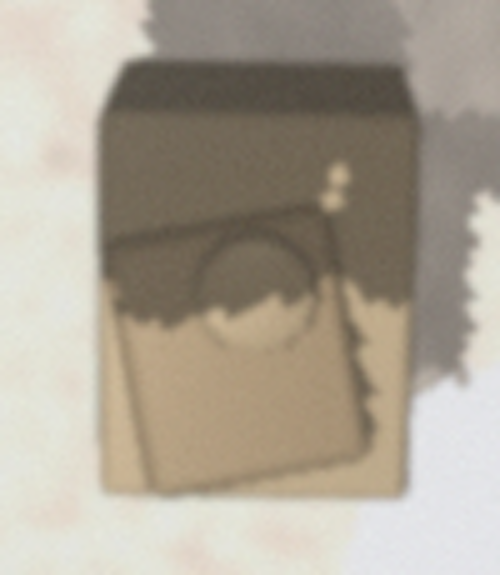

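```bash
python3 - <<'E'
from h import *
import pickle
s=pickle.load(open('s2.pkl','rb'));c,T=pose('wrist',s)
px=np.array([[102,110],[416,111],[407,497],[102,496]])/5+[260,185]
x,k=fitbox(px,c,T);print(x,k)
Rm=R.from_euler('xyz',s['tool_rot']).as_matrix();print(Rm.round(3))
print('tool y ang',np.degrees(np.arctan2(Rm[1,1],Rm[0,1])),'stone y ang',np.degrees(x[2])+90)
E
```

```text
edges [34.5 45.5 35.4 45.5] mean [ 561.3 -278.7   34. ]
[ 560.54932319 -278.24636113   -0.57178906] 7897.235567036323
[[-0.002 -0.521 -0.853]
 [-0.    -0.853  0.521]
 [-1.     0.001  0.002]]
tool y ang -121.42162329651833 stone y ang 57.23890026390853
```

```bash
python3 - <<'E'
from h import *
s=ctrl.read_state(); print(s['clock'],s['eef_pos'],s['tool_rot'],abs(s['qd']).max())
E
```

```text
3.4 [ 560.16528859 -281.90763495  120.84613154] [ 2.05445764  1.56994088 -1.63525403] 0.018424453973934697
```

arm_command(
  series=[
    [1, 0.1, 0.3, -2.0, 0, 0, 0],
    [1, 0, 0, -3, 0, 0, 0],
    [1, 0, 0, -2.5, 0, 0, 0],
    [1, 0, 0, -2.0, 0, 0, 0],
    [1, 0, 0, -1.4, 0, 0, 0],
    [1, 0, 0, -0.5, 0, 0, 0],
    [1, 0, 0, 0, 0, 0, 0],
    [1, 0, 0, 0, 0, 0, 0],
  ],
)

```text
clock: 4.07
eef_pos: [562.4, -278.5, 7.4]
tool_rot: [-3.079, 1.569, -0.487]
force: [-0.7, 0.1, -0.2]
width: 85.4
```

```bash
python3 - <<'E'
from h import *
s=ctrl.read_state(); print(s['clock'],s['eef_pos'],s['tool_rot'],s['force'])
im=ctrl.get_image('wrist'); 
cv2.imwrite('pics/w3.png',np.clip(im*1.6,0,255).astype('uint8'))
E
```

```text
4.0667 [ 562.37111207 -278.45562125    7.4354338 ] [-3.07926233  1.5688985  -0.48724324] [-0.73784276  0.11831927 -0.17904867]
```

View pics/w3.png

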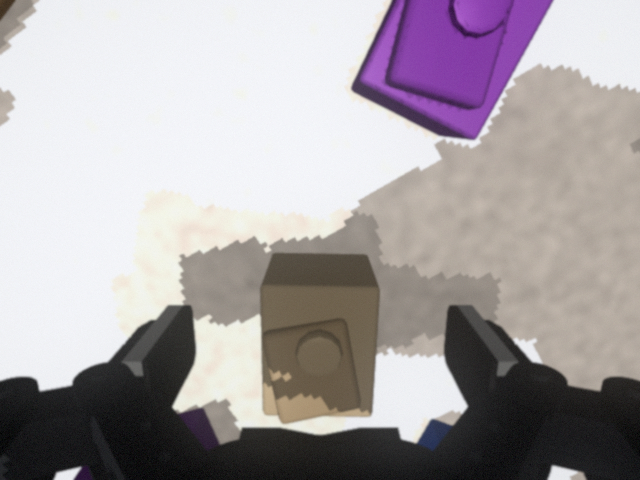

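The sand block sits between the open fingers, centred at about (320,350). Close, then lift.

arm_command(
  series=[
    [0, 0, 0, 0, 0, 0, 0],
    [0, 0, 0, 0, 0, 0, 0],
    [0, 0, 0, 0, 0, 0, 0],
    [0, 0, 0, 0, 0, 0, 0],
    [0, 0, 0, 0, 0, 0, 0],
    [0, 0, 0, 0, 0, 0, 0],
    [0, 0, 0, 0, 0, 0, 0],
    [0, 0, 0, 0, 0, 0, 0],
    [0, 0, 0, 0, 0, 0, 0],
    [0, 0, 0, 0, 0, 0, 0],
  ],
)

```text
clock: 4.95
eef_pos: [562.2, -277.9, 7.1]
tool_rot: [-3.037, 1.569, -0.446]
force: [-0.8, 0.9, 5.6]
width: 35.3
```

```bash
python3 - <<'E'
from h import *
s=ctrl.read_state(); print(s['clock'],s['eef_pos'],s['tool_rot'],s['force'],s['width'],s['qpos'].round(2))
E
```

```text
4.95 [ 562.23755944 -277.94187006    7.08904658] [-3.03745486  1.56940012 -0.44556605] [-0.80796221  0.94275822  5.60512294] 35.26898462397798 [ 0.31  0.9   0.18  1.73 -0.27  0.53 -1.46]
```

arm_command(
  series=[
    [0, 0, 0, 1, 0, 0, 0],
    [0, 0, 0, 3, 0, 0, 0],
    [0, 0, 0, 4, 0, 0, 0],
    [0, 0, 1, 4, 0, 0, 0],
    [0, -0.5, 2, 3.5, 0, 0, 4],
    [0, -0.5, 3, 2.5, 0, 0, 4],
    [0, -0.5, 3.5, 2, 0, 0, 4],
    [0, -0.5, 3.7, 0, 0, 0, 4.4],
    [0, -0.5, 3.7, 0, 0, 0, 0],
    [0, -0.5, 3.7, 0, 0, 0, 0],
    [0, -0.5, 3.7, 0, 0, 0, 0],
    [0, -0.5, 3.7, 0, 0, 0, 0],
    [0, -0.5, 3.7, 0, 0, 0, 0],
    [0, -0.5, 3.7, 0, 0, 0, 0],
    [0, -0.7, 3.3, 0, 0, 0, 0],
    [0, -1, 1, 0, 0, 0, 0],
    [0, 0, 0, 0, 0, 0, 0],
    [0, 0, 0, 0, 0, 0, 0],
  ],
)

```text
clock: 6.45
eef_pos: [494.0, 119.7, 206.4]
tool_rot: [1.051, 1.57, -2.352]
force: [0.6, -0.2, -1.3]
width: 35.0
```

```bash
python3 - <<'E'
from h import *
import pickle
s=ctrl.read_state(); print(s['clock'],s['eef_pos'],s['tool_rot'],s['force'],s['width'],s['qpos'].round(2),abs(s['qd']).max())
im=ctrl.get_image('wrist'); cv2.imwrite('pics/w4.png',im)
pickle.dump(s,open('s4.pkl','wb'))
cv2.imwrite('pics/w4b.png',np.clip(im*1.4,0,255).astype('uint8'))
for l in ('bed','knob','jaw','stage'): print(l,[(r['conf'],r['centre']) for r in ctrl.spot_in(l,'wrist')])
E
```

```text
6.45 [493.95981845 119.67333447 206.44352298] [ 1.05091574  1.57007824 -2.35214782] [ 0.64881986 -0.19649342 -1.27819278] 35.02188254549926 [-0.44  0.47  0.21  1.94 -0.14  0.75 -1.99] 0.04069331287541552
bed [(0.88, [549.2, 149.5, 13.3])]
knob [(0.67, [532.4, 61.3, 27.9])]
jaw [(0.93, [526.0, 215.7, 35.5])]
stage []
```

View pics/w4b.png

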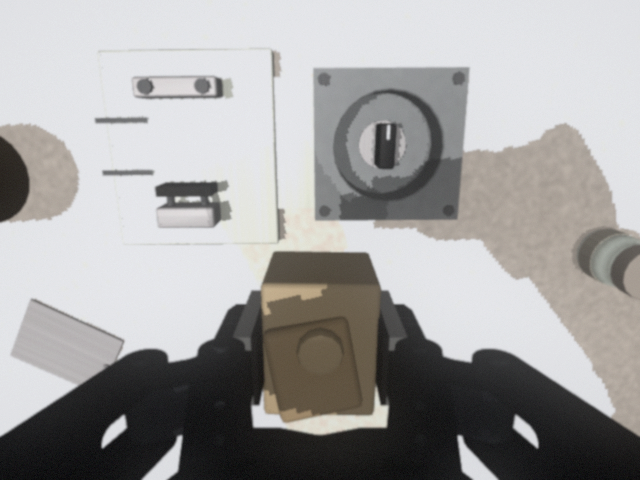

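```bash
python3 - <<'E'
from h import *
import pickle
im=cv2.imread('pics/w4b.png')
o=cv2.resize(im[30:260,80:300],None,fx=2.6,fy=2.6,interpolation=cv2.INTER_CUBIC); cv2.imwrite('pics/c4.png',o)
s=pickle.load(open('s4.pkl','rb'));c,T=pose('wrist',s)
px=np.array([[314,68],[469,67],[460,220],[315,220],[99,51],[271,49],[277,242],[123,244]],float)
M=np.array([[52,-23,50],[52,-127,50],[-52,-127,50],[-52,-23,50],[75,140,15],[75,10,15],[-75,10,15],[-75,140,15]],float)
def f(p):
  r=R.from_euler('z',p[2]).as_matrix(); return (proj(M@r.T+[p[0],p[1],0],c,T)-px).ravel()
r=least_squares(f,[545,120,-.26],loss='soft_l1'); print(r.x,f(r.x).reshape(-1,2).round(1))
r_=R.from_euler('z',r.x[2]).as_matrix()
for n,p in dict(bed=[0,75,15],knob=[0,-75,31]).items(): print(n,(r_@p+[r.x[0],r.x[1],0]).round(1))
pickle.dump(r.x,open('stage.pkl','wb'))
E
```

```text
[ 5.46664817e+02  1.31058716e+02 -2.37559532e-01] [[-0.3  2.8]
 [ 1.4  0.3]
 [ 0.4 -0. ]
 [ 2.6  3.2]
 [-7.  -1.7]
 [-2.7 -5.2]
 [ 1.4 -0.7]
 [-1.3  0.8]]
bed [564.3 204.   15. ]
knob [529.   58.2  31. ]
```

View pics/c4.png

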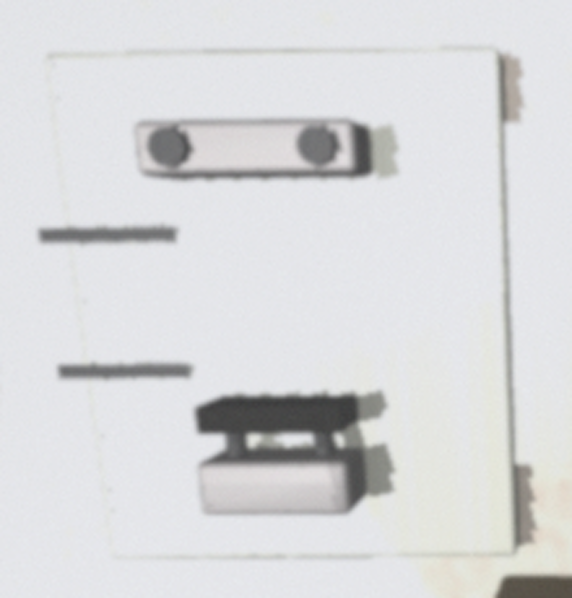

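```bash
python3 - <<'E'
from h import *
import pickle
s=pickle.load(open('s4.pkl','rb'));c,T0=pose('wrist',s)
px=np.array([[314,68],[469,67],[460,220],[315,220],[99,51],[271,49],[277,242],[123,244]],float)
M=np.array([[52,-23,50],[52,-127,50],[-52,-127,50],[-52,-23,50],[75,140,15],[75,10,15],[-75,10,15],[-75,140,15]],float)
def f(p,full=True,M=M,px=px):
  T=T0.copy(); T[:3,:3]=T0[:3,:3]@R.from_rotvec(p[3:6]).as_matrix(); T[2,3]+=p[6]*100
  r=R.from_euler('z',p[2]).as_matrix(); e=(proj(M@r.T+[p[0],p[1],0],c,T)-px).ravel()
  return np.r_[e,p[3:6]/.005,p[6]/.02] if full else e
r=least_squares(f,[545,120,-.26,0,0,0,0]); print(r.x,f(r.x,False).reshape(-1,2).round(1))
r_=R.from_euler('z',r.x[2]).as_matrix()
for n,p in dict(bed=[0,75,15],knob=[0,-75,31]).items(): print(n,(r_@p+[r.x[0],r.x[1],0]).round(1))
for k in ((0,1,2,3),(4,5,6,7)):
  P=ray(px[list(k)],[50,15][k[0]>0],c,T0); print(P.round(1),np.linalg.norm(P-np.roll(P,-1,0),axis=1).round(1),P.mean(0))
im=cv2.imread('pics/top0.png')
o=cv2.resize(im[195:290,195:335],None,fx=5.5,fy=5.5,interpolation=cv2.INTER_CUBIC);cv2.imwrite('pics/ct.png',np.clip(o*1.7,0,255).astype('uint8'))
E
```

```text
[ 5.51658459e+02  1.32514528e+02 -2.40584940e-01  1.39220102e-02
  8.42116599e-03  2.36219311e-03  3.66802180e-02] [[-0.1  3.2]
 [-0.1  1.1]
 [-0.7 -0.4]
 [ 2.3  2.1]
 [-2.3 -0.7]
 [-1.3 -3.7]
 [ 1.7 -1.4]
 [ 0.7 -0.7]]
bed [569.5 205.4  15. ]
knob [533.8  59.7  31. ]
[[593.4  95.8  50. ]
 [567.7  -3.7  50. ]
 [466.3  20.1  50. ]
 [493.5 122.1  50. ]] [102.8 104.2 105.5 103.3] [530.22702774  58.59176344  50.        ]
[[650.1 244.9  15. ]
 [618.  122.2  15. ]
 [475.8 159.7  15. ]
 [507.1 283.5  15. ]] [126.8 147.1 127.7 148.1] [562.74611779 202.57602656  15.        ]
```

View pics/ct.png

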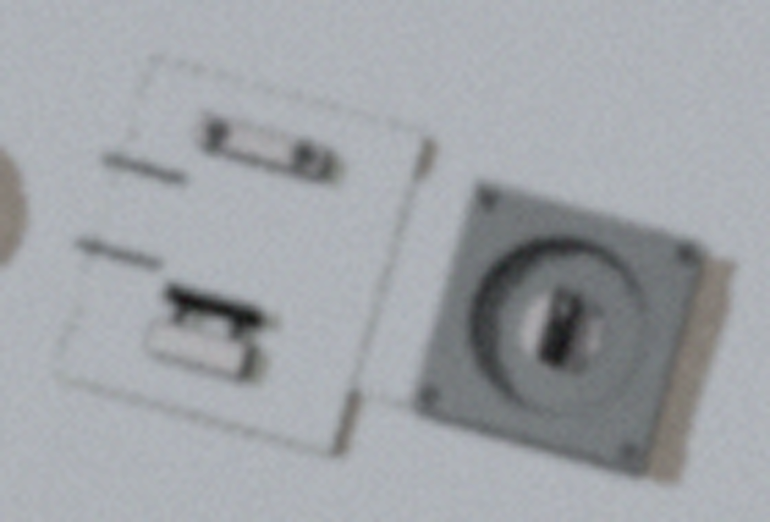

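```bash
python3 - <<'E'
from h import *
c,T=pose('top')
px=np.array([[480,182],[707,243],[645,475],[415,408],[152,60],[432,130],[338,455],[58,375]])/5.5+195
M=np.array([[52,-23,50],[52,-127,50],[-52,-127,50],[-52,-23,50],[75,140,15],[75,10,15],[-75,10,15],[-75,140,15]],float)
def f(p):
  r=R.from_euler('z',p[2]).as_matrix(); return (proj(M@r.T+[p[0],p[1],0],c,T)-px).ravel()
r=least_squares(f,[545,120,-.26]); print(r.x,f(r.x).reshape(-1,2).round(1))
r_=R.from_euler('z',r.x[2]).as_matrix()
for n,p in dict(bed=[0,75,15],knob=[0,-75,31]).items(): print(n,(r_@p+[r.x[0],r.x[1],0]).round(1))
for k in ((0,1,2,3),(4,5,6,7)):
  P=ray(px[list(k)],[50,15][k[0]>0],c,T); print(np.linalg.norm(P-np.roll(P,-1,0),axis=1).round(1),P.mean(0))
E
```

```text
[ 5.45271926e+02  1.27918952e+02 -2.36179483e-01] [[-0.1  0.3]
 [ 0.6  0.2]
 [ 0.7  0.1]
 [ 0.2  1.1]
 [-0.3 -0.8]
 [-0.8 -0.4]
 [-0.1 -0.7]
 [-0.3  0.2]]
bed [562.8 200.8  15. ]
knob [527.7  55.   31. ]
[102.6 104.1 103.4 102.3] [528.70241418  55.91850638  50.        ]
[130.8 151.2 130.1 147.5] [561.73587581 199.83578809  15.        ]
```

```bash
python3 - <<'E'
from h import *
import pickle
im=cv2.imread('pics/w4b.png')
o=cv2.resize(im[65:235,120:240],None,fx=5,fy=5,interpolation=cv2.INTER_CUBIC); cv2.imwrite('pics/c4c.png',np.clip(o*.85,0,255).astype('uint8'))
E
```

```text
(no output)
```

View pics/c4c.png

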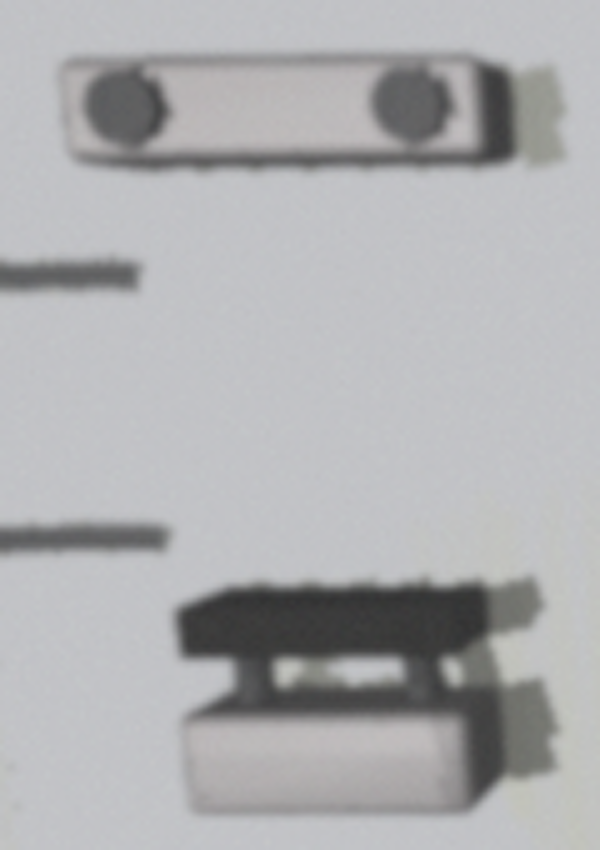

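```bash
python3 - <<'E'
from h import *
import pickle
s=pickle.load(open('s4.pkl','rb'));c,T=pose('wrist',s)
o=np.array([562.5,201.5]);a=-.25
ex=np.array([np.cos(a),np.sin(a)]);ey=np.array([-ex[1],ex[0]])
for n,p,z in (('fence bot',(180,97.6),15),('fence top',(180,96),37),('fence L',(134,97),37),('fence R',(215.8,96.5),37),('pad bot',(190,182.6),16),('padtop L',(155.6,187.4),39),('pad topmidR',(214,187),39),('jawL',(157.2,208),40),('jawR',(213,208),40),('line1',(147,120),15),('line2',(153,172.6),15)):
  P=ray([p],z,c,T)[0][:2]; print(n,P.round(1),((P-o)@ex).round(1),((P-o)@ey).round(1))
P1=ray([(134,97)],37,c,T)[0]; P2=ray([(215.8,96.5)],37,c,T)[0]; print(np.arctan2(*(P1-P2)[:2]))
Rm=R.from_euler('xyz',s['tool_rot']).as_matrix(); print(np.degrees(np.arctan2(Rm[1,1],Rm[0,1])))
print(ctrl.read_state()['eef_pos'])
E
```

```text
fence bot [603.4 198.2] 40.4 7.0
fence top [601.6 191.4] 40.3 -0.1
fence L [609.5 223.1] 40.2 32.6
fence R [594.6 167.2] 39.6 -25.3
pad bot [540.8 212.2] -23.7 5.0
padtop L [545.4 230.3] -23.7 23.7
pad topmidR [534.4 188.4] -24.0 -19.6
jawL [530.6 234.3] -39.0 23.9
jawR [519.8 193.9] -39.5 -17.9
line1 [594.6 228.2] 24.5 33.9
line2 [555.8 238.2] -15.6 33.9
0.2592523062535092
-104.98117317247143
[495.21127638 117.77982033 206.41829474]
```

arm_command(
  series=[
    [0, 0.5, 3.3, -2, 0, 0, 0],
    [0, 0.5, 3.3, -2, 0, 0, 0],
    [0, 0.6, 3.4, -2, 0, 0, 0],
    [0, 0, 0, -2, 0, 0, 0],
    [0, 0, 0, 0, 0, 0, 0],
    [0, 0, 0, 0, 0, 0, 0],
    [0, 0, 0, 0, 0, 0, 0],
  ],
)

```text
clock: 7.28
eef_pos: [511.6, 217.5, 127.1]
tool_rot: [2.736, 1.569, -0.672]
force: [0.7, -0.3, -1.3]
width: 35.2
```

```bash
python3 - <<'E'
from h import *
import pickle
s=ctrl.read_state(); print(s['clock'],s['eef_pos'],s['tool_rot'],s['width'],abs(s['qd']).max())
im=ctrl.get_image('wrist'); cv2.imwrite('pics/w5.png',im)
pickle.dump(s,open('s5.pkl','wb'))
cv2.imwrite('pics/w5b.png',np.clip(im*1.3,0,255).astype('uint8'))
E
```

```text
7.2833 [511.59986954 217.51043258 127.05652532] [ 2.73566414  1.56949471 -0.67223993] 35.16789631528013 0.019885248458157437
```

View pics/w5b.png

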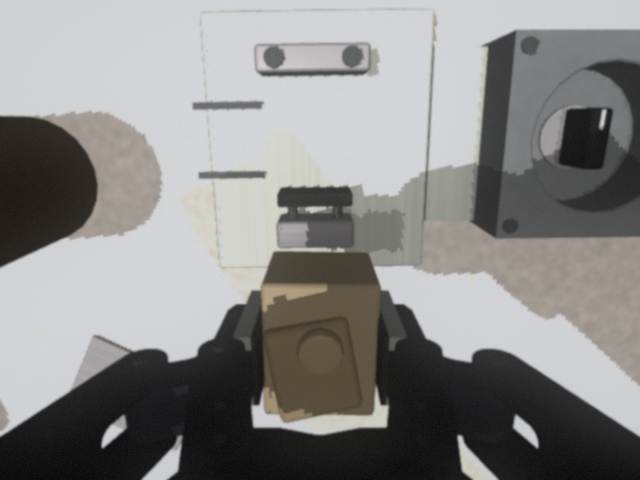

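```bash
python3 - <<'E'
from h import *
im=cv2.imread('pics/w5b.png')
o=cv2.resize(im[30:255,195:390],None,fx=2.6*1.5,fy=2.6,interpolation=cv2.INTER_CUBIC)
o=cv2.resize(im[30:255,235:385],None,fx=4,fy=2.66,interpolation=cv2.INTER_CUBIC)
a=cv2.resize(im[30:90,240:390],None,fx=5,fy=5,interpolation=cv2.INTER_CUBIC)
b=cv2.resize(im[178:238,240:390],None,fx=5,fy=5,interpolation=cv2.INTER_CUBIC)
cv2.imwrite('pics/c5.png',(np.vstack([a,b])*.85).astype('uint8'))
E
```

```text
(no output)
```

View pics/c5.png

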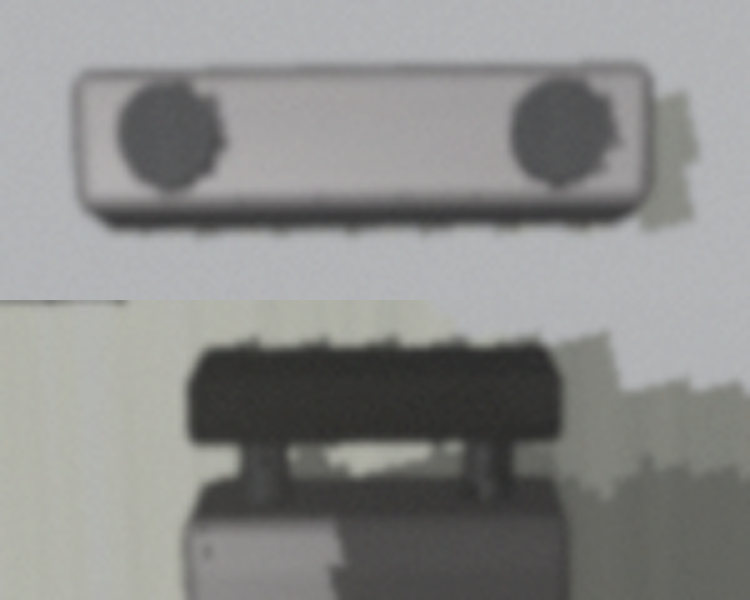

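```bash
python3 - <<'E'
from h import *
import pickle
s=pickle.load(open('s5.pkl','rb'));c,T=pose('wrist',s)
o=np.array([562.5,201.5]);a=-.255
ex=np.array([np.cos(a),np.sin(a)]);ey=np.array([-ex[1],ex[0]])
for n,p,z in (('fence bot',(313,75.6),15),('fence topL',(256,70.8),37),('fence topR',(370.4,69.8),37),('pad bot',(313,187.6),16),('padtop L',(278,195.6),39),('pad topR',(352,195.6),39),('b1',(202,12),15),('b2',(434,10),15),('b3',(422,264),15),('b4',(220,266),15)):
  P=ray([p],z,c,T)[0][:2]; print(n,P.round(1),((P-o)@ex).round(1),((P-o)@ey).round(1))
Rm=R.from_euler('xyz',s['tool_rot']).as_matrix(); print(np.degrees(np.arctan2(Rm[1,1],Rm[0,1])))
print(ctrl.read_state()['eef_pos'])
E
```

```text
fence bot [602.4 195.6] 40.1 4.3
fence topL [610.3 223.6] 40.7 33.4
fence topR [595.2 166.5] 40.5 -25.6
pad bot [541.1 212.5] -23.5 5.2
padtop L [545.2 231. ] -24.2 24.2
pad topR [534.5 191.7] -24.6 -16.6
b1 [650.2 245.4] 73.8 64.6
b2 [617.8 122.7] 73.4 -62.4
b3 [475.6 158.6] -73.3 -63.5
b4 [508.1 283.2] -73.2 65.4
-105.25853757638475
[511.85913132 217.74931879 127.52481196]
```

arm_command(
  series=[
    [0, 2, -0.5, 0, 0, 0, 0.5],
    [0, 2, -0.5, 0, 0, 0, 0],
    [0, 1.8, -0.5, 0, 0, 0, 0],
    [0, 0, 0, -2, 0, 0, 0],
    [0, 0, 0, -2, 0, 0, 0],
    [0, 0, 0, -1.5, 0, 0, 0],
    [0, 0, 0, 0, 0, 0, 0],
    [0, 0, 0, 0, 0, 0, 0],
    [0, 0, 0, 0, 0, 0, 0],
  ],
)

```text
clock: 8.08
eef_pos: [569.9, 203.9, 73.0]
tool_rot: [-2.661, 1.568, 0.225]
force: [0.2, 0.2, -1.5]
width: 34.9
```

```bash
python3 - <<'E'
from h import *
import pickle
s=ctrl.read_state(); print(s['clock'],s['eef_pos'],s['tool_rot'],s['width'],abs(s['qd']).max())
Rm=R.from_euler('xyz',s['tool_rot']).as_matrix(); print(Rm.round(3),np.degrees(np.arctan2(Rm[1,1],Rm[0,1])))
im=ctrl.get_image('wrist'); 
cv2.imwrite('pics/w6.png',np.clip(im*1.3,0,255).astype('uint8'))
im=ctrl.get_image('side')[130:260,220:380]; 
cv2.imwrite('pics/s6.png',cv2.resize(im,None,fx=4,fy=4,interpolation=cv2.INTER_CUBIC))
E
```

```text
8.0833 [569.92199516 203.9334629   73.00821007] [-2.66050177  1.56811247  0.22521867] 34.929105163510705 0.006927412820521995
[[ 0.003 -0.253 -0.967]
 [ 0.001 -0.967  0.253]
 [-1.    -0.001 -0.002]] -104.66031346937261
```

View pics/w6.png

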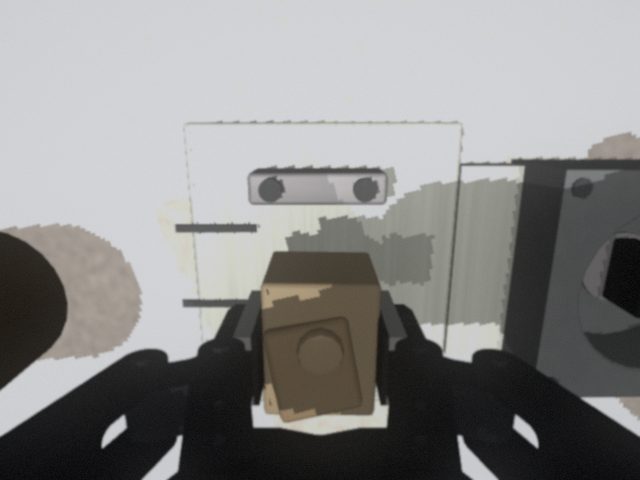

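View pics/s6.png

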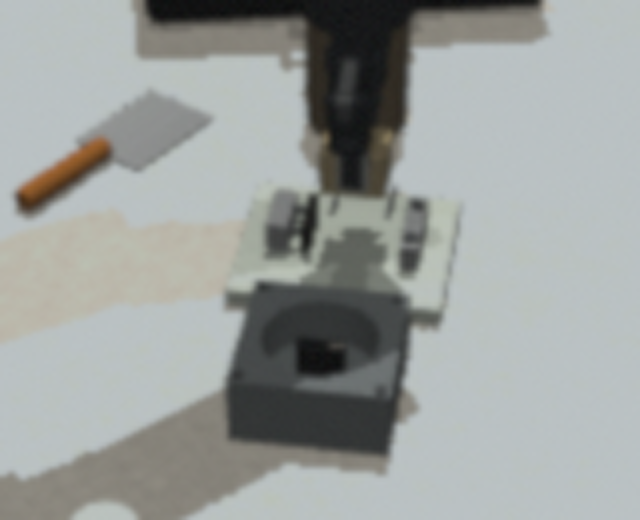

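arm_command(
  series=[
    [0, 0, 0, -1.5, 0, 0, 0],
    [0, 0, 0, -1.5, 0, 0, 0],
    [0, 0, 0, -1, 0, 0, 0],
    [0, 0, 0, -0.5, 0, 0, 0],
    [0, 0, 0, -0.3, 0, 0, 0],
    [0, 0, 0, 0, 0, 0, 0],
    [0, 0, 0, 0, 0, 0, 0],
    [0, 0, 0, 0, 0, 0, 0],
  ],
)

```text
clock: 8.85
eef_pos: [569.2, 204.5, 24.0]
tool_rot: [-2.587, 1.57, 0.3]
force: [0.1, -0.5, -1.3]
width: 35.2
```

arm_command(
  series=[
    [0, 0, 0, -0.1, 0, 0, 0],
    [0, 0, 0, 0, 0, 0, 0],
    [0, 0, 0, -0.1, 0, 0, 0],
    [0, 0, 0, 0, 0, 0, 0],
    [0, 0, 0, 0, 0, 0, 0],
  ],
)

```text
clock: 9.27
eef_pos: [568.9, 204.5, 22.1]
tool_rot: [-2.419, 1.57, 0.468]
force: [-1.6, -0.8, 5.6]
width: 35.0
```

```bash
python3 - <<'E'
from h import *
im=ctrl.get_image('wrist'); 
cv2.imwrite('pics/w7.png',np.clip(im*1.3,0,255).astype('uint8'))
E
```

```text
(no output)
```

View pics/w7.png

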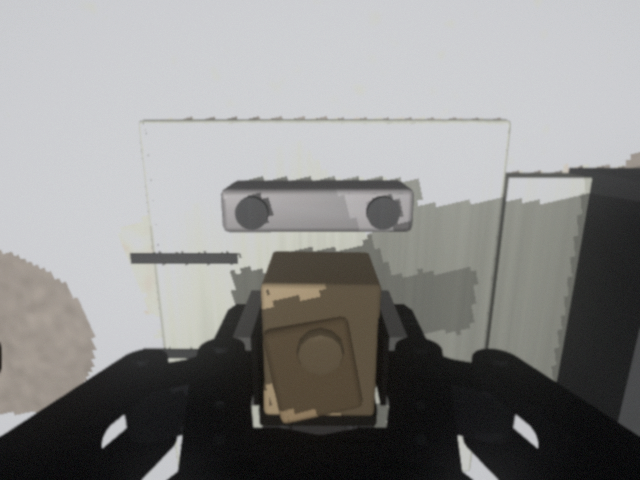

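arm_command(
  series=[
    [0.75, 0, 0, 0, 0, 0, 0],
    [0.75, 0, 0, 0, 0, 0, 0],
    [0.75, 0, 0, 0, 0, 0, 0],
    [0.75, 0, 0, 0, 0, 0, 0],
    [0.75, 0, 0, 0, 0, 0, 0],
    [0.75, 0, 0, 0.5, 0, 0, 0],
    [0.75, 0, 0, 1.5, 0, 0, 0],
    [0.75, 0, 0, 3, 0, 0, 0],
    [0.75, 0, 0, 3, 0, 0, 0],
    [0.75, 0, 0, 3, 0, 0, 0],
    [0.75, 0, 0, 3, 0, 0, 0],
    [0.75, 0, 0, 0, 0, 0, 0],
    [0.75, 0, 0, 0, 0, 0, 0],
  ],
)

```text
clock: 10.4
eef_pos: [569.9, 204.7, 163.6]
tool_rot: [-2.5, 1.566, 0.386]
force: [-0.4, 0.0, -0.0]
width: 64.2
```

```bash
python3 - <<'E'
from h import *
import pickle
s=ctrl.read_state(); print(s['clock'],s['eef_pos'],s['width'],s['force'],s['qpos'].round(2))
im=ctrl.get_image('wrist'); pickle.dump(s,open('s8.pkl','wb'))
cv2.imwrite('pics/w8.png',np.clip(im*1.3,0,255).astype('uint8'))
E
```

```text
10.4 [569.91678373 204.74560566 163.59940229] 64.1694561269146 [-0.40497646  0.04690596 -0.03643614] [-0.51  0.65  0.18  1.72 -0.16  0.78 -2.07]
```

View pics/w8.png

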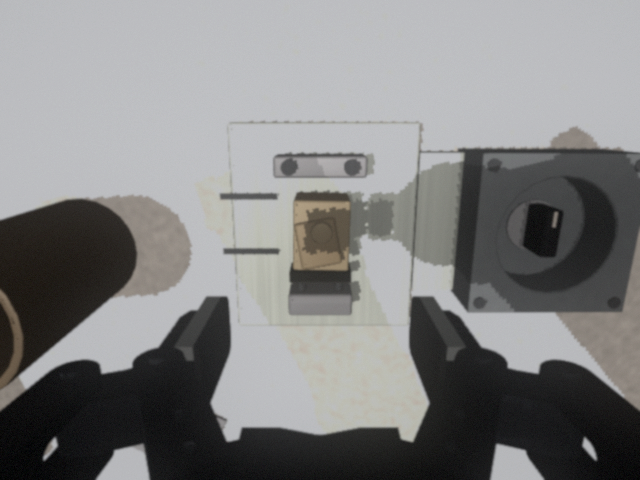

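arm_command(
  series=[
    [0.75, -0.4, -1.4, 0, 0, 0, 7],
    [0.75, -0.4, -1.4, 0, 0, 0, 7],
    [0.75, -0.4, -1.4, 0, 0, 0, 7],
    [0.75, -0.4, -1.4, 0, 0, 0, 7],
    [0.75, -0.4, -1.4, 0, 0, 0, 7],
    [0.75, -0.4, -1.4, 0, 0, 0, 7],
    [0.75, -0.4, -1.4, 0, 0, 0, 7],
    [0.75, -0.4, -1.4, 0, 0, 0, 7],
    [0.75, -0.4, -1.4, 0, 0, 0, 7],
    [0.75, -0.4, -1.7, 0, 0, 0, 7],
    [0.75, 0, 0, 0, 0, 0, 7],
    [0.75, 0, 0, 0, 0, 0, 7],
    [0.75, 0, 0, 0, 0, 0, 7],
    [0.75, 0, 0, 0, 0, 0, 7],
    [0.75, 0, 0, 0, 0, 0, 7],
    [0.75, 0, 0, 0, 0, 0, 7],
    [0.75, 0, 0, 0, 0, 0, 7],
    [0.75, 0, 0, 0, 0, 0, 7],
    [0.75, 0, 0, 0, 0, 0, 7],
    [0.75, 0, 0, 0, 0, 0, 7],
  ],
)

```text
clock: 12.12
eef_pos: [527.4, 61.2, 159.8]
tool_rot: [-2.288, 1.567, 3.049]
force: [0.0, 0.1, -0.0]
width: 64.1
```

arm_command(
  series=[
    [0.75, 0, 0, 0, 0, 0, 7],
    [0.75, 0, 0, 0, 0, 0, 7],
    [0.75, 0, 0, 0, 0, 0, 7],
    [0.75, 0, 0, 0, 0, 0, 7],
    [0.75, 0, 0, 0, 0, 0, 7],
    [0.75, 0, 0, 0, 0, 0, 4],
    [0.75, 0, 0, 0, 0, 0, 0],
    [0.75, 0, 0, 0, 0, 0, 0],
    [0.75, 0, 0, 0, 0, 0, 0],
  ],
)

```text
clock: 12.87
eef_pos: [528.1, 61.2, 160.6]
tool_rot: [-2.965, 1.569, 3.044]
force: [-0.1, -1.2, -0.5]
width: 64.2
```

```bash
python3 - <<'E'
from h import *
import pickle
s=ctrl.read_state(); print(s['clock'],s['eef_pos'],s['width'],s['force'],s['qpos'].round(2))
Rm=R.from_euler('xyz',s['tool_rot']).as_matrix(); print(Rm.round(3),np.degrees(np.arctan2(Rm[1,1],Rm[0,1])))
im=ctrl.get_image('wrist'); pickle.dump(s,open('s9.pkl','wb'))
cv2.imwrite('pics/w9.png',np.clip(im*1.6,0,255).astype('uint8'))
E
```

```text
12.8667 [528.09785162  61.24308826 160.60502443] 64.19284337108128 [-0.14956139 -1.22824317 -0.4763208 ] [ 0.3   0.65 -0.72  1.91  0.59  0.81  0.56]
[[-0.002  0.271  0.963]
 [ 0.     0.963 -0.271]
 [-1.    -0.    -0.002]] 74.29375085029386
```

View pics/w9.png

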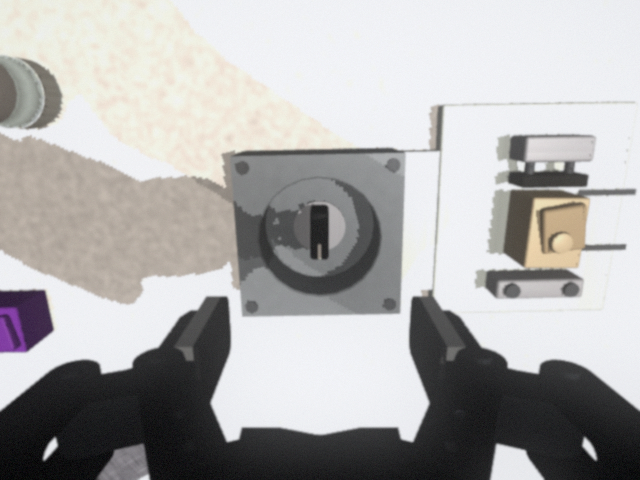

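```bash
python3 - <<'E'
from h import *
im=cv2.imread('pics/w9.png')
cv2.imwrite('pics/c9.png',cv2.resize(im[140:330,220:420],None,fx=3,fy=3,interpolation=cv2.INTER_CUBIC))
cv2.imwrite('pics/c9b.png',np.clip(cv2.resize(im[190:275,285:355],None,fx=7,fy=7,interpolation=cv2.INTER_CUBIC)*1.5,0,255))
E
```

```text
[ WARN:0@0.548] global loadsave.cpp:1063 imwrite_ Unsupported depth image for selected encoder is fallbacked to CV_8U.
```

View pics/c9b.png

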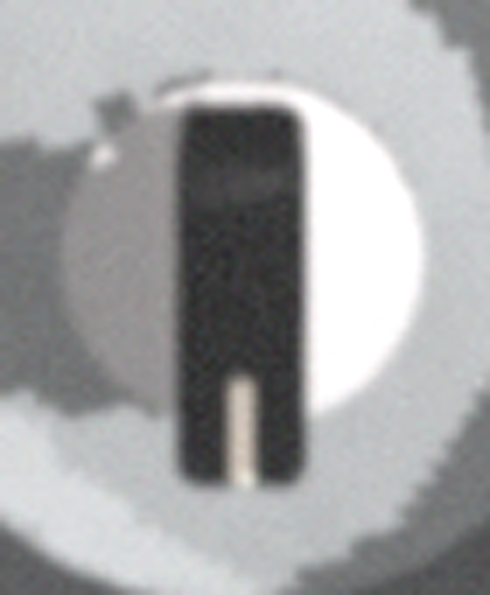

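View pics/c9.png

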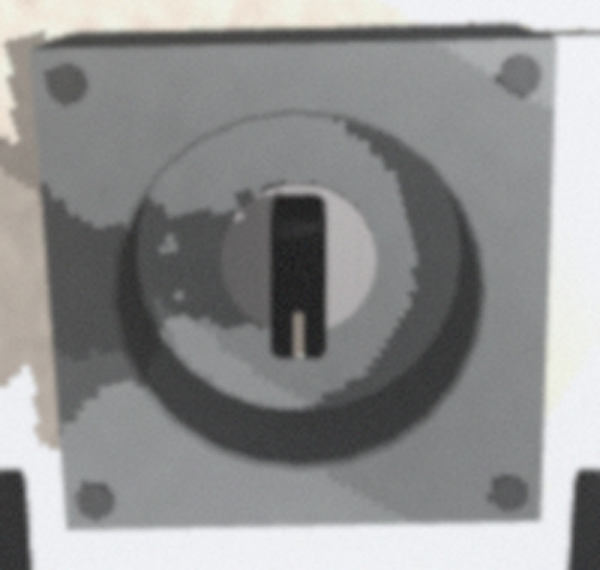

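```bash
python3 - <<'E'
from h import *
import pickle
s=pickle.load(open('s9.pkl','rb'));c,T=pose('wrist',s)
px=np.array([[38,46],[555,38],[540,520],[68,528]])/3+[220,140]
P=ray(px,50,c,T);print(P.round(1),np.linalg.norm(P-np.roll(P,-1,0),axis=1).round(1),P.mean(0).round(1))
for i,j in ((3,0),(2,1)): d=P[i]-P[j];print('xyaw',np.degrees(np.arctan2(d[1],d[0])))
d=P[1]-P[0];print(np.degrees(np.arctan2(d[1],d[0]))-90);d=P[2]-P[3];print(np.degrees(np.arctan2(d[1],d[0]))-90)
a=-.255;ex=np.array([np.cos(a),np.sin(a),0])
e=ray([[242/7+285,485/7+190]],44,c,T)[0]; print('end',e,'ctr',e-16*ex)
L=ray([[180/7+285,470/7+190],[303/7+285,470/7+190],[178/7+285,250/7+190],[303/7+285,250/7+190]],44,c,T);print(L.round(1))
d=L[0]-L[2];print('bar yaw',np.degrees(np.arctan2(d[1],d[0])));d=L[1]-L[3];print(np.degrees(np.arctan2(d[1],d[0])))
print(np.linalg.norm(L[0]-L[1]))
# well circle rim: top z=50 
w=ray(np.array([[118,285],[483,285],[300,465],[300,110]])/3+[220,140],50,c,T);print(w.round(1),((w[0]+w[1])/2).round(1))
print(ctrl.read_state()['eef_pos'])
# expected tcp proj
print(proj([s['eef_pos']],c,T))
E
```

```text
[[467.4  24.   50. ]
 [493.4 122.4  50. ]
 [593.7  96.7  50. ]
 [567.6  -3.3  50. ]] [101.7 103.5 103.3 103.9] [530.5  60.   50. ]
xyaw -15.223150986402485
xyaw -14.37145161732569
-14.804730439164885
-14.61955681710171
end [545.42267324  55.44730158  44.        ] ctr [529.94006051  59.48322812  44.        ]
[[542.5  50.3  44. ]
 [545.5  61.3  44. ]
 [522.4  55.9  44. ]
 [525.4  66.8  44. ]]
bar yaw -15.503104195151163
-15.35586209135714
11.337151223888288
[[518.1  24.2  50. ]
 [538.5  97.   50. ]
 [567.   49.7  50. ]
 [493.5  70.3  50. ]] [528.3  60.6  50. ]
[528.27647485  61.29618437 160.82248305]
[[322.09850879 312.40306577]]
```

arm_command(
  series=[
    [0.35, 0.2, -0.15, -2, 0, 0, 0.3],
    [0.35, 0, 0, -2, 0, 0, 0],
    [0.35, 0, 0, -2, 0, 0, 0],
    [0.35, 0, 0, -2, 0, 0, 0],
    [0.35, 0, 0, 0, 0, 0, 0],
    [0.35, 0, 0, 0, 0, 0, 0],
    [0.35, 0, 0, 0, 0, 0, 0],
    [0.35, 0, 0, 0, 0, 0, 0],
  ],
)

```text
clock: 13.58
eef_pos: [531.5, 60.3, 82.5]
tool_rot: [0.484, 1.569, 0.216]
force: [1.5, 0.0, 0.1]
width: 30.2
```

```bash
python3 - <<'E'
from h import *
import pickle
s=ctrl.read_state(); print(s['clock'],s['eef_pos'],s['width'],s['force'],s['torque'],s['qpos'].round(2))
Rm=R.from_euler('xyz',s['tool_rot']).as_matrix(); print(np.degrees(np.arctan2(Rm[1,1],Rm[0,1])))
im=ctrl.get_image('wrist'); pickle.dump(s,open('s10.pkl','wb'))
cv2.imwrite('pics/w10.png',np.clip(im*1.6,0,255).astype('uint8'))
c,T=pose('wrist',s);P=np.array(s['eef_pos']);print(proj([[P[0],P[1],z] for z in (81,44,20)],c,T))
E
```

```text
13.5833 [531.53331752  60.25056192  82.5490788 ] 30.1784299155218 [1.51272706 0.02525885 0.11225508] [ 0.04077565 -0.02885385  0.02921755] [ 0.23  0.76 -0.62  1.96  0.71  0.65  0.46]
74.69023736113314
[[322.07515129 310.58722121]
 [321.48593384 275.168556  ]
 [321.20761441 258.44574806]]
```

View pics/w10.png

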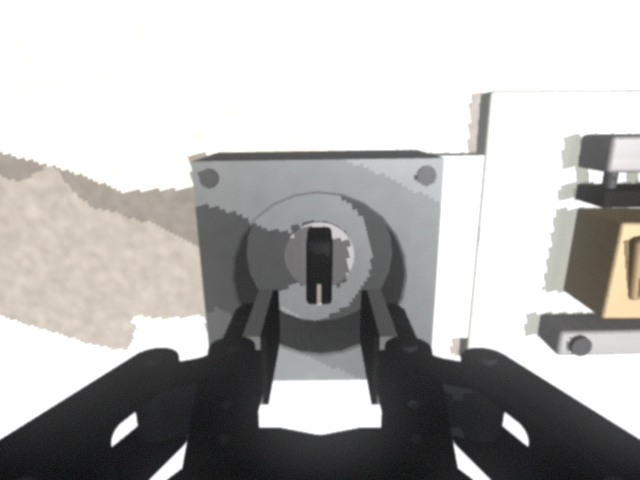

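```bash
python3 - <<'E'
from h import *
import pickle
s=pickle.load(open('s10.pkl','rb'));c,T=pose('wrist',s)
im=cv2.imread('pics/w10.png');cv2.imwrite('pics/c10.png',np.clip(cv2.resize(im[215:315,270:370].astype(float),None,fx=6,fy=6)*1.3,0,255).astype('uint8'))
a=-.265;ex=np.array([np.cos(a),np.sin(a),0])
e=ray([[318.7,303.5]],44,c,T)[0]; print(e,e-16*ex, ctrl.read_state()['eef_pos'])
E
```

```text
[544.75036729  55.31473529  44.        ] [529.30888727  59.50528358  44.        ] [531.54532882  60.11730268  82.56486662]
```

View pics/c10.png

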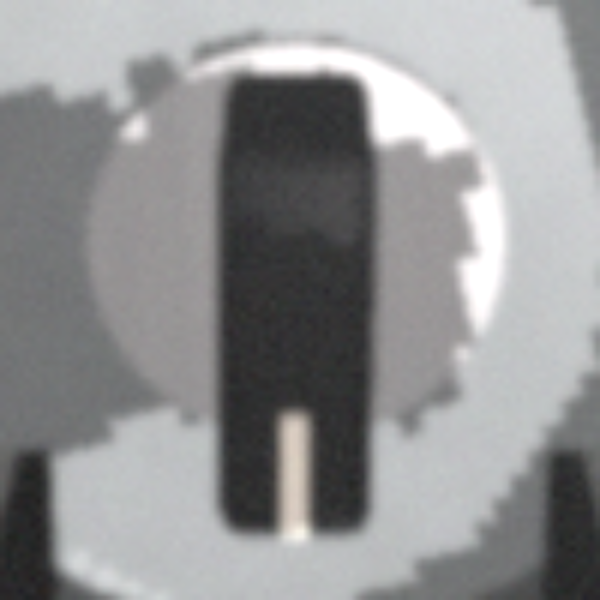

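arm_command(
  series=[
    [0.35, -0.2, -0.07, -1, 0, 0, 0],
    [0.35, 0, 0, -1.5, 0, 0, 0],
    [0.35, 0, 0, -1.5, 0, 0, 0],
    [0.35, 0, 0, -1, 0, 0, 0],
    [0.35, 0, 0, 0, 0, 0, 0],
    [0.35, 0, 0, 0, 0, 0, 0],
    [0.35, 0, 0, 0, 0, 0, 0],
  ],
)

```text
clock: 14.22
eef_pos: [529.0, 59.4, 31.8]
tool_rot: [0.703, 1.57, 0.437]
force: [-0.3, 0.1, 0.1]
width: 29.9
```

```bash
python3 - <<'E'
from h import *
import pickle
s=ctrl.read_state(); print(s['clock'],s['eef_pos'],s['width'],s['force'],s['torque'])
Rm=R.from_euler('xyz',s['tool_rot']).as_matrix(); print(np.degrees(np.arctan2(Rm[1,1],Rm[0,1])))
im=ctrl.get_image('wrist')
cv2.imwrite('pics/w11.png',np.clip(im*2,0,255).astype('uint8'))
E
```

```text
14.2167 [528.99270482  59.38779771  31.75930807] 29.868542279623824 [-0.32294147  0.09554356  0.08042179] [ 0.0191469  -0.01862221  0.04121094]
74.70654215085106
```

View pics/w11.png

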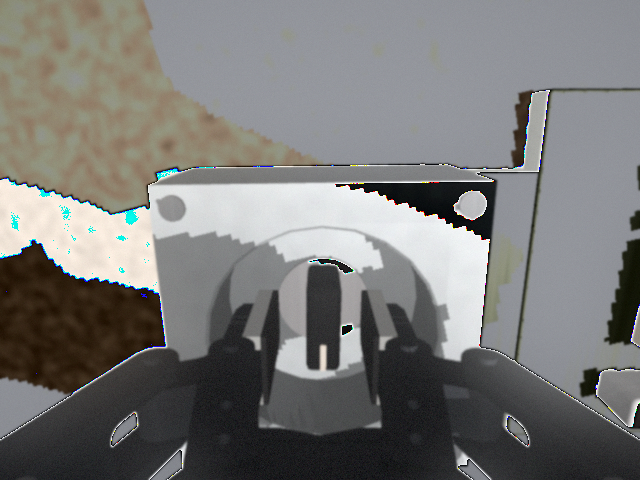

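arm_command(
  series=[
    [0.35, 0, 0, -0.5, 0, 0, 0],
    [0.35, 0, 0, -0.5, 0, 0, 0],
    [0.35, 0, 0, 0, 0, 0, 0],
    [0, 0, 0, 0, 0, 0, 0],
    [0, 0, 0, 0, 0, 0, 0],
    [0, 0, 0, 0, 0, 0, 0],
    [0, 0, 0, 0, 0, 0, 0],
    [0, 0, 0, 0, 0, 0, 0],
    [0, 0, 0, 0, 0, 0, 0],
    [0, 0, 0, 0, 0, 0, 0],
  ],
)

```text
clock: 15.1
eef_pos: [528.9, 60.6, 21.5]
tool_rot: [1.482, 1.568, 1.216]
force: [1.1, 5.1, -2.6]
width: 11.1
```

```bash
cat > st.py <<'E'
from h import *
s=ctrl.read_state(); Rm=R.from_euler('xyz',s['tool_rot']).as_matrix()
print(s['clock'],s['eef_pos'].round(1),'w',round(s['width'],1),'F',s['force'].round(2),'M',s['torque'].round(3),'q7',s['qpos'].round(2)[6],'tau7',s['tau'].round(3)[[0,6]],'yang',np.degrees(np.arctan2(Rm[1,1],Rm[0,1])).round(2))
E
python3 st.py
```

```text
15.1 [528.9  60.6  21.5] w 11.1 F [ 1.08  5.11 -2.55] M [ 1.02  -0.132 -0.189] q7 0.37 tau7 [2.584 0.222] yang 74.73
```

arm_command(
  series=[
    [0, 0, 0.1, 0, 0, 0, -4],
    [0, 0, 0, 0, 0, 0, -4],
    [0, 0, 0, 0, 0, 0, -4],
    [0, 0, 0, 0, 0, 0, -4],
    [0, 0, 0, 0, 0, 0, -4],
    [0, 0, 0, 0, 0, 0, 0],
    [0, 0, 0, 0, 0, 0, 0],
  ],
)

```text
clock: 15.68
eef_pos: [529.2, 61.1, 21.5]
tool_rot: [1.483, 1.569, 0.869]
force: [2.2, 5.6, -3.0]
width: 10.9
```

```bash
python3 st.py
```

```text
15.6833 [529.2  61.1  21.5] w 10.9 F [ 2.17  5.62 -2.98] M [ 1.028 -0.193 -0.18 ] q7 0.11 tau7 [2.178 0.153] yang 54.82
```

```bash
python3 - <<'E'
from h import *
im=ctrl.get_image('wrist')
cv2.imwrite('pics/w12.png',np.clip(im*1.6,0,255).astype('uint8'))
E
python3 st.py
```

```text
15.7333 [529.1  61.1  21.4] w 10.6 F [ 1.58  4.57 -2.44] M [ 1.026 -0.19  -0.207] q7 0.11 tau7 [2.244 0.214] yang 54.83
```

View pics/w12.png

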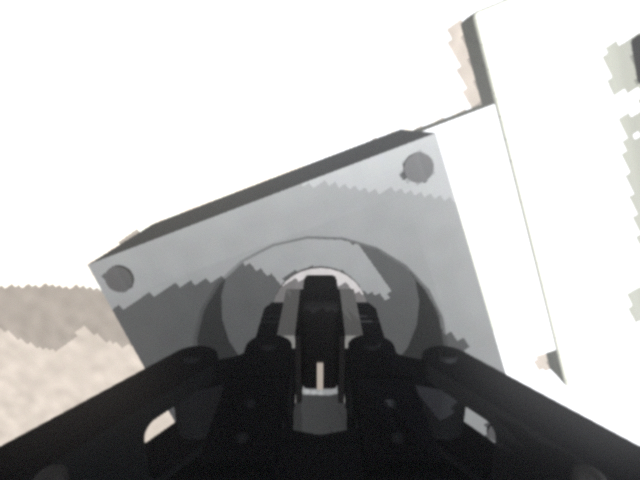

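arm_command(
  series=[
    [0, 0, 0, 0, 0, 0, -4],
    [0, 0, 0, 0, 0, 0, -4],
    [0, 0, 0, 0, 0, 0, -4],
    [0, 0, 0, 0, 0, 0, -4],
  ],
)

```text
clock: 16.07
eef_pos: [529.5, 61.4, 21.5]
tool_rot: [1.755, 1.568, 0.86]
force: [2.5, 5.4, -4.8]
width: 10.7
```

```bash
python3 st.py
```

```text
16.0667 [529.5  61.4  21.5] w 10.7 F [ 2.46  5.43 -4.78] M [ 1.098 -0.315  0.296] q7 -0.09 tau7 [3.752 0.323] yang 38.75
```

arm_command(
  series=[
    [0, 0, 0, 0, 0, 0, -2],
    [0, 0, 0, 0, 0, 0, -2],
    [0, 0, 0, 0, 0, 0, -2],
    [0, 0, 0, 0, 0, 0, -2],
  ],
)

```text
clock: 16.4
eef_pos: [529.6, 61.6, 21.5]
tool_rot: [1.85, 1.568, 0.818]
force: [2.6, 4.5, -3.2]
width: 10.9
```

```bash
python3 st.py
```

```text
16.4 [529.6  61.6  21.5] w 10.9 F [ 2.56  4.47 -3.23] M [ 1.141 -0.379  0.322] q7 -0.18 tau7 [3.353 0.027] yang 30.86
```

arm_command(
  series=[
    [0, 0, 0, 0, 0, 0, -2],
    [0, 0, 0, 0, 0, 0, -2],
    [0, 0, 0, 0, 0, 0, -2],
    [0, 0, 0, 0, 0, 0, -2],
  ],
)

```text
clock: 16.73
eef_pos: [529.8, 61.7, 21.5]
tool_rot: [1.954, 1.568, 0.782]
force: [4.5, 5.4, -3.9]
width: 11.0
```

```bash
python3 st.py; python3 - <<'E'
from h import *
im=ctrl.get_image('wrist')
cv2.imwrite('pics/w13.png',np.clip(im*1.2,0,255).astype('uint8'))
im=ctrl.get_image('side')[150:260,240:370]
cv2.imwrite('pics/s13.png',cv2.resize(im,None,fx=5,fy=5,interpolation=cv2.INTER_CUBIC))
E
python3 st.py
```

```text
16.7333 [529.8  61.7  21.5] w 11.0 F [ 4.54  5.38 -3.92] M [ 1.133 -0.483  0.243] q7 -0.27 tau7 [3.405 0.021] yang 22.86
16.8333 [529.8  61.7  21.5] w 11.2 F [ 2.26  5.38 -3.74] M [ 1.118 -0.506 -0.074] q7 -0.27 tau7 [ 2.723 -0.093] yang 22.86
```

View pics/s13.png

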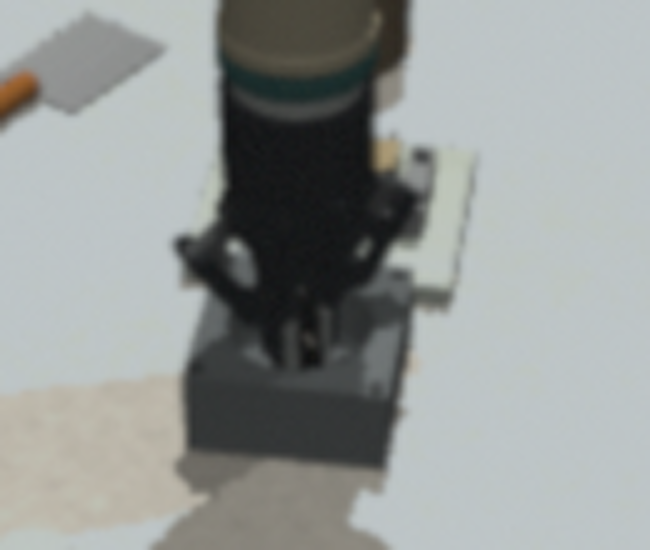

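View pics/w13.png

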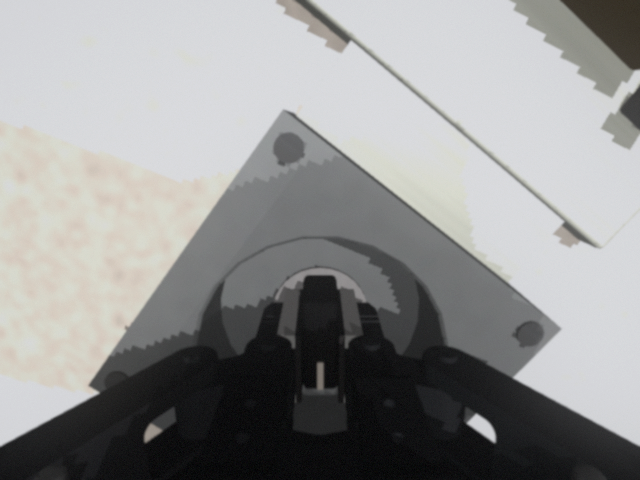

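arm_command(
  series=[
    [0, 0, 0, 0, 0, 0, -2],
    [0, 0, 0, 0, 0, 0, -2],
  ],
)

```text
clock: 17.0
eef_pos: [529.9, 61.7, 21.5]
tool_rot: [2.019, 1.567, 0.778]
force: [2.8, 6.2, -4.8]
width: 11.0
```

```bash
python3 st.py
```

```text
17.0 [529.9  61.7  21.5] w 11.0 F [ 2.76  6.15 -4.81] M [ 1.145 -0.554  0.275] q7 -0.32 tau7 [3.462 0.035] yang 18.87
```

arm_command(
  series=[
    [0, 0, 0, 0, 0, 0, -2],
    [0, 0, 0, 0, 0, 0, -2],
  ],
)

```text
clock: 17.17
eef_pos: [530.0, 61.8, 21.5]
tool_rot: [2.054, 1.567, 0.743]
force: [3.4, 6.7, -3.7]
width: 11.2
```

```bash
python3 st.py; python3 - <<'E'
from h import *
im=ctrl.get_image('top')
cv2.imwrite('pics/t14.png',np.clip(cv2.resize(im[195:290,195:335],None,fx=5,fy=5,interpolation=cv2.INTER_CUBIC)*1.5,0,255).astype('uint8'))
E
```

```text
17.1667 [530.   61.8  21.5] w 11.2 F [ 3.41  6.69 -3.73] M [ 1.198 -0.575  0.261] q7 -0.36 tau7 [3.424 0.015] yang 14.87
```

View pics/t14.png

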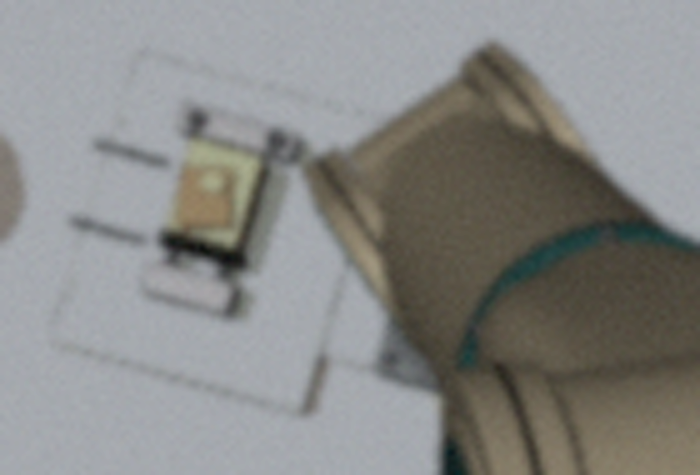

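arm_command(
  series=[
    [0, 0, 0, 0, 0, 0, -1.5],
    [0, 0, 0, 0, 0, 0, -1.5],
    [0, 0, 0, 0, 0, 0, -1.5],
  ],
)

```text
clock: 17.47
eef_pos: [530.2, 61.8, 21.5]
tool_rot: [2.101, 1.567, 0.711]
force: [2.4, 4.7, -4.7]
width: 10.4
```

```bash
python3 st.py
```

```text
17.4667 [530.2  61.8  21.5] w 10.4 F [ 2.38  4.74 -4.73] M [ 1.193 -0.6    0.302] q7 -0.41 tau7 [ 3.316 -0.055] yang 10.39
```

arm_command(
  series=[
    [0, 0, 0, 0, 0, 0, -1.5],
    [0, 0, 0, 0, 0, 0, -1.5],
  ],
)

```text
clock: 17.63
eef_pos: [530.2, 61.8, 21.5]
tool_rot: [2.141, 1.567, 0.699]
force: [4.0, 5.0, -4.2]
width: 10.7
```

```bash
python3 st.py
```

```text
17.6333 [530.2  61.8  21.5] w 10.7 F [ 4.05  5.   -4.19] M [ 1.174 -0.645  0.23 ] q7 -0.45 tau7 [ 3.301 -0.055] yang 7.39
```

arm_command(
  series=[
    [0, 0, 0, 0, 0, 0, -1],
    [0, 0, 0, 0, 0, 0, -1],
  ],
)

```text
clock: 17.8
eef_pos: [530.3, 61.8, 21.4]
tool_rot: [2.154, 1.567, 0.677]
force: [4.3, 6.3, -5.7]
width: 10.9
```

```bash
python3 st.py
```

```text
17.8 [530.3  61.8  21.4] w 10.9 F [ 4.3   6.31 -5.72] M [ 1.203 -0.686  0.257] q7 -0.47 tau7 [ 3.186 -0.131] yang 5.41
```

arm_command(
  series=[
    [0, 0, 0, 0, 0, 0, -1],
    [0, 0, 0, 0, 0, 0, -1],
  ],
)

```text
clock: 17.97
eef_pos: [530.4, 61.8, 21.5]
tool_rot: [2.18, 1.567, 0.669]
force: [4.2, 5.7, -5.0]
width: 10.6
```

```bash
python3 st.py
```

```text
17.9667 [530.4  61.8  21.5] w 10.6 F [ 4.24  5.69 -4.97] M [ 1.183 -0.699  0.262] q7 -0.49 tau7 [ 3.195 -0.131] yang 3.41
```

arm_command(
  series=[
    [0, 0, 0, 0, 0, 0, -1],
    [0, 0, 0, 0, 0, 0, -1],
  ],
)

```text
clock: 18.13
eef_pos: [530.4, 61.8, 21.5]
tool_rot: [2.188, 1.567, 0.643]
force: [3.6, 6.3, -5.6]
width: 10.8
```

```bash
python3 st.py;  python3 - <<'E'
from h import *
im=ctrl.get_image('top')
cv2.imwrite('pics/t15.png',np.clip(cv2.resize(im[205:275,200:270],None,fx=8,fy=8,interpolation=cv2.INTER_CUBIC)*1.5,0,255).astype('uint8'))
E
```

```text
18.1333 [530.4  61.8  21.5] w 10.8 F [ 3.6   6.33 -5.65] M [ 1.258 -0.736  0.278] q7 -0.51 tau7 [ 3.209 -0.165] yang 1.43
```

View pics/t15.png

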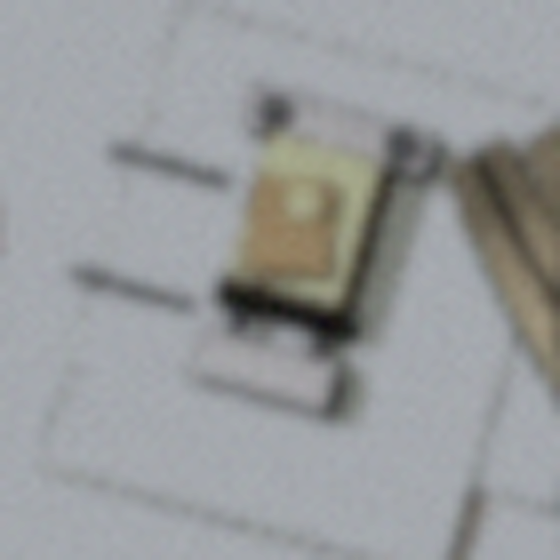

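arm_command(
  series=[
    [0, 0, 0, 0, 0, 0, -1],
    [0, 0, 0, 0, 0, 0, -1],
  ],
)

```text
clock: 18.35
eef_pos: [530.5, 61.9, 21.5]
tool_rot: [2.222, 1.567, 0.641]
force: [4.1, 5.9, -5.3]
width: 10.5
```

```bash
python3 st.py
```

```text
18.35 [530.5  61.9  21.5] w 10.5 F [ 4.09  5.9  -5.32] M [ 1.116 -0.742  0.38 ] q7 -0.54 tau7 [ 3.217 -0.186] yang -0.57
```

arm_command(
  series=[
    [0, 0, 0, 0, 0, 0, -1],
  ],
)

```text
clock: 18.43
eef_pos: [530.5, 61.8, 21.5]
tool_rot: [2.228, 1.567, 0.63]
force: [3.6, 5.9, -5.7]
width: 10.8
```

```bash
python3 st.py
```

```text
18.4333 [530.5  61.8  21.5] w 10.8 F [ 3.61  5.93 -5.66] M [ 1.19  -0.736  0.337] q7 -0.55 tau7 [ 3.229 -0.213] yang -1.56
```

arm_command(
  series=[
    [0, 0, 0, 0, 0, 0, -1],
  ],
)

```text
clock: 18.52
eef_pos: [530.5, 61.8, 21.5]
tool_rot: [2.229, 1.567, 0.614]
force: [3.9, 5.6, -4.5]
width: 11.0
```

```bash
python3 st.py
```

```text
18.5167 [530.5  61.8  21.5] w 11.0 F [ 3.9   5.57 -4.51] M [ 1.187 -0.785  0.356] q7 -0.56 tau7 [ 3.223 -0.23 ] yang -2.56
```

arm_command(
  series=[
    [0, 0, 0, 0, 0, 0, -1],
  ],
)

```text
clock: 18.6
eef_pos: [530.6, 61.8, 21.5]
tool_rot: [2.244, 1.566, 0.611]
force: [4.5, 5.2, -5.5]
width: 10.7
```

```bash
python3 st.py;python3 - <<'E'
from h import *
im=ctrl.get_image('top')
cv2.imwrite('pics/t16.png',np.clip(cv2.resize(im[205:275,200:270],None,fx=8,fy=8,interpolation=cv2.INTER_CUBIC)*1.5,0,255).astype('uint8'))
E
python3 st.py
```

```text
18.6 [530.6  61.8  21.5] w 10.7 F [ 4.5   5.18 -5.52] M [ 1.138 -0.724  0.339] q7 -0.57 tau7 [ 3.222 -0.246] yang -3.56
18.65 [530.6  61.8  21.5] w 10.8 F [ 4.47  6.05 -5.35] M [ 1.154 -0.826  0.33 ] q7 -0.57 tau7 [ 3.054 -0.294] yang -3.61
```

View pics/t16.png

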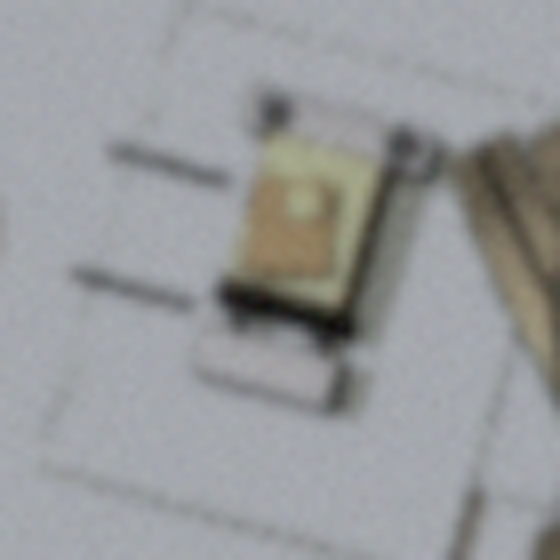

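arm_command(
  series=[
    [0, 0, 0, 0, 0, 0, -1],
    [0, 0, 0, 0, 0, 0, -1],
  ],
)

```text
clock: 18.82
eef_pos: [530.6, 61.8, 21.5]
tool_rot: [2.27, 1.566, 0.602]
force: [3.6, 6.1, -6.2]
width: 10.7
```

```bash
python3 st.py
```

```text
18.8167 [530.6  61.8  21.5] w 10.7 F [ 3.59  6.09 -6.17] M [ 1.208 -0.762  0.398] q7 -0.59 tau7 [ 3.223 -0.266] yang -5.55
```

arm_command(
  series=[
    [0.3, 0, 0, 0, 0, 0, 0],
    [0.3, 0, 0, 0, 0, 0, 0],
    [0.3, 0, 0, 0, 0, 0, 0],
    [0.3, 0, 0, 0, 0, 0, 0],
    [0.3, 0, 0, 0, 0, 0, 0],
  ],
)

```text
clock: 19.23
eef_pos: [528.2, 59.4, 21.3]
tool_rot: [-0.69, 1.57, -2.362]
force: [0.1, -1.1, -0.6]
width: 25.1
```

```bash
python3 st.py
```

```text
19.2333 [528.2  59.4  21.3] w 25.1 F [ 0.09 -1.09 -0.59] M [ 0.048  0.002 -0.051] q7 -0.59 tau7 [0.034 0.005] yang -5.81
```

arm_command(
  series=[
    [0.3, 0.1, 0.1, 1, 0, 0, 0],
    [0.3, 0, 0, 2, 0, 0, 0],
    [0.3, 0, 0, 3, 0, 0, 0],
    [0.3, 0, 0, 3, 0, 0, 0],
    [0.3, 0, 0, 3, 0, 0, 0],
    [0.3, -1, -2, 2, 0, 0, 3],
    [0.3, -1, -2, 0, 0, 0, 7],
    [0.3, -1, -2, 0, 0, 0, 7],
    [0.3, -1, -2, 0, 0, 0, 7],
    [0.3, -1, -1, 0, 0, 0, 7],
    [0.3, 0, 0, 0, 0, 0, 7],
    [0.3, 0, 0, 0, 0, 0, 7],
    [0.3, 0, 0, 0, 0, 0, 7],
    [0.3, 0, 0, 0, 0, 0, 7],
    [0.3, 0, 0, 0, 0, 0, 7],
    [0.3, 0, 0, 0, 0, 0, 0],
    [0.3, 0, 0, 0, 0, 0, 0],
  ],
)

```text
clock: 20.65
eef_pos: [479.6, -29.2, 161.8]
tool_rot: [-0.427, 1.57, -0.951]
force: [-0.1, -0.3, -0.5]
width: 25.8
```

```bash
python3 - <<'E'
from h import *
import pickle
s=ctrl.read_state(); print(s['clock'],s['eef_pos'],s['force']);pickle.dump(s,open('s17.pkl','wb'))
im=ctrl.get_image('wrist'); cv2.imwrite('pics/w17.png',np.clip(im*1.3,0,255).astype('uint8'))
im=ctrl.get_image('top')
cv2.imwrite('pics/t17.png',np.clip(im*1.6,0,255).astype('uint8'))
E
```

```text
20.65 [479.58246038 -29.20739702 161.7534286 ] [-0.09587222 -0.32921854 -0.51316004]
```

View pics/w17.png

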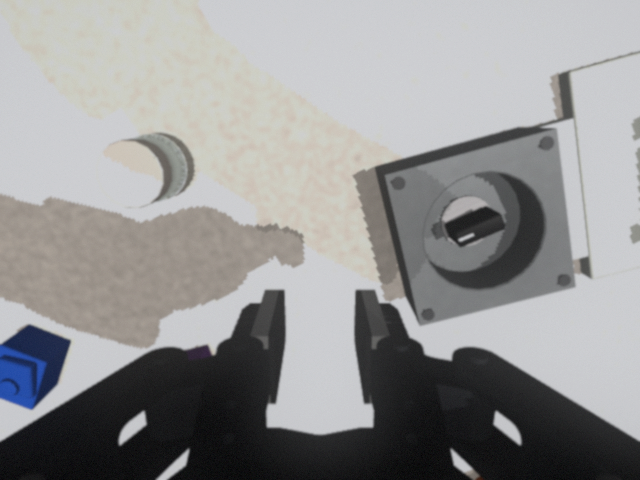

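View pics/t17.png

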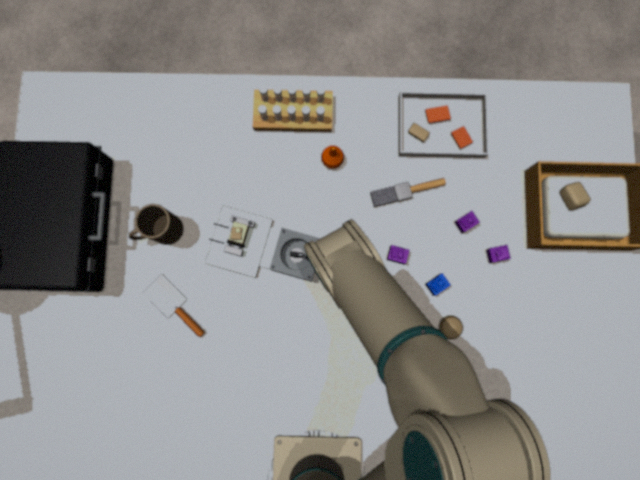

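arm_command(
  series=[
    [0.3, 0.8, 2.5, 0, 0, 0, 2],
    [0.3, 0.8, 2.5, 0, 0, 0, 2],
    [0.3, 0.8, 2.5, 0, 0, 0, 2],
    [0.3, 0.8, 2.5, 0, 0, 0, 2],
    [0.3, 0.8, 2.5, 0, 0, 0, 0],
    [0.3, 0.8, 2.5, 0, 0, 0, 0],
    [0.3, 0.8, 2.5, 0, 0, 0, 0],
    [0.3, 0.8, 2.5, 0, 0, 0, 0],
    [0.3, 0.6, 1.9, 0, 0, 0, 0],
    [0.3, 0, 0, 0, 0, 0, 0],
    [0.3, 0, 0, 0, 0, 0, 0],
    [0.3, 0, 0, 0, 0, 0, 0],
  ],
)

```text
clock: 21.75
eef_pos: [549.2, 189.1, 161.1]
tool_rot: [-1.6, 1.569, -1.982]
force: [-0.0, -0.4, -1.5]
width: 25.4
```

```bash
python3 - <<'E'
from h import *
import pickle
s=ctrl.read_state(); print(s['clock'],s['eef_pos'],s['force']);pickle.dump(s,open('s18.pkl','wb'))
im=ctrl.get_image('wrist'); cv2.imwrite('pics/w18.png',np.clip(im*1.2,0,255).astype('uint8'))
E
```

```text
21.75 [549.23979257 189.08230335 161.06649399] [-0.02963066 -0.40589623 -1.47752333]
```

View pics/w18.png

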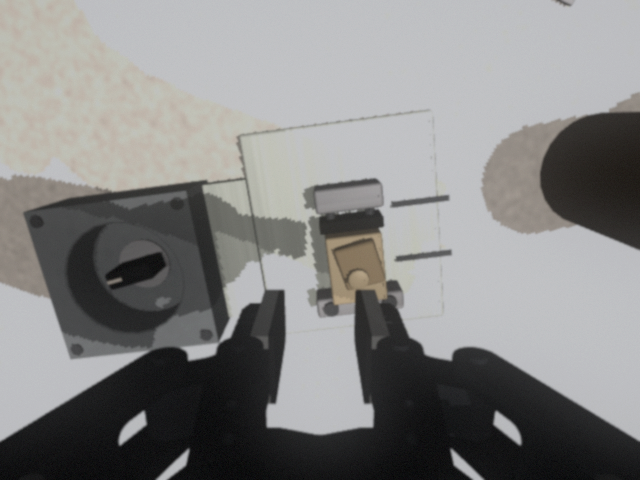

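```bash
python3 - <<'E'
from h import *
im=cv2.imread('pics/w18.png')
cv2.imwrite('pics/c18.png',cv2.resize(im[170:325,295:415],None,fx=5,fy=5,interpolation=cv2.INTER_CUBIC)[:600])
E
```

```text
(no output)
```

View pics/c18.png

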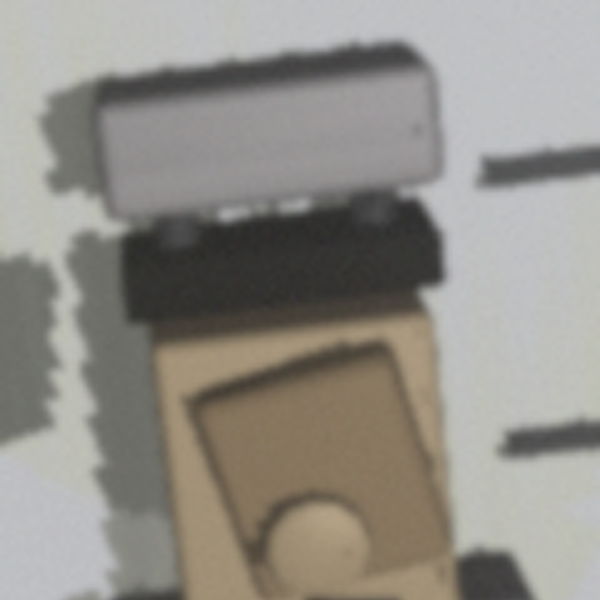

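```bash
python3 - <<'E'
from h import *
im=cv2.imread('pics/w9.png').astype(float)*.75
cv2.imwrite('pics/c9j.png',cv2.resize(im[115:285,480:610],None,fx=5,fy=5,interpolation=cv2.INTER_CUBIC)[:600].astype('uint8'))
E
```

```text
(no output)
```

View pics/c9j.png

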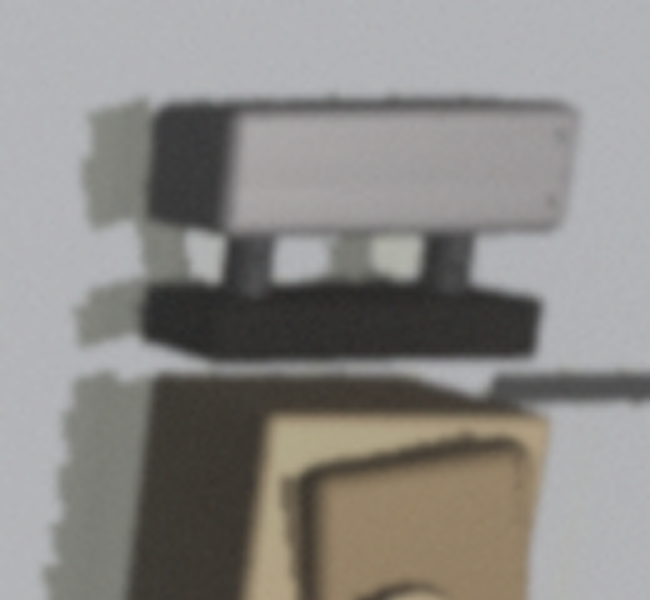

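```bash
python3 - <<'E'
from h import *
import pickle
a=-.257;ex=np.array([np.cos(a),np.sin(a)])
o=np.array([567.3,203.9]);ey=np.array([-ex[1],ex[0]])
for f,off,J,Pd in (('s9',(480,115),[(240,236),(550,231)],[(225,359),(525,355)]),('s18',(295,170),[(125,218),(430,181)],[(135,322),(435,284)])):
  s=pickle.load(open(f+'.pkl','rb'));c,T=pose('wrist',s)
  j=ray(np.array(J)/5+off,40,c,T)[:,:2];p=ray(np.array(Pd)/5+off,40,c,T)[:,:2]
  print(f,(j@ex).round(1),(p@ex).round(1),'gap',((p.mean(0)-j.mean(0))@ex).round(2))
S=ray(np.array([(155,345),(435,313)])/5+(295,170),34+15,c,T)[:,:2]; d=S[1]-S[0]
print('stone end',((S-o)@ex).round(1),((S-o)@ey).round(1),np.linalg.norm(d),'stone yaw',np.arctan2(d[1],d[0])-np.pi/2)
E
```

```text
s9 [453.8 453.7] [469.1 469.1] gap 15.37
s18 [472.5 472.5] [486.3 486. ] gap 13.66
stone end [-9.7 -9.5] [-16.4  18.7] 35.15786396726438 stone yaw -0.2624751188640544
```

```bash
python3 -c "
from cell import ctrl
print(ctrl.finish_job())"
```

```text
the job is handed in; nothing more can be done
None
```

The fragment is standing on the bed, clamped between pad and fence at an estimated 8.6 to 9 N, and I have handed the job in. No verdict came back.

I gripped the sand-coloured fragment across its width, stood it on the bed clear of pad and fence, and released it. I then turned only the knob clockwise, about 80°, until the turning torque rose. Last, I let go and drew the arm clear. The clock was at about 22 s of the 64 s allowed.

**Last checks:**
- **Hold:** the turning torque rose from about 0.27 to 0.40 N m, which is roughly 9 N. The pad's spring measured 1.7 mm compressed in the before and after pictures, about 8.6 N, give or take a few newtons.
- **Fragment:** its centre is about 13 mm from the bed centre towards the fence and 1 mm across. It is turned less than 0.01 rad from the bed.
- **Other things on the table:** the jug, blower, brush and spatula look unmoved in the last top view, and so does the rubble. The arm hid the jar there, but it stood upright in the wrist view. I compared these by eye and did not measure them.
- **Where checks disagreed:** single torque readings scattered by about 0.04 N m. The stage's position differed by 2 to 5 mm between the top and wrist cameras, so I relied on the wrist views.

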